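Tare the balance and stack three sample cases on its pan

TASK

Press the orange tare button on the balance while its pan is still empty. Then take the three flat sample cases out of the slanted rack and pile them flat on the pan: the blue case first, centred and lined up with the pan so that nothing overhangs, the green case squarely on the blue one and the orange case squarely on top, each set down gently and released before the next. Leave the bottle, the jar and the mouse where they are.

Things in the scene. Friction and masses are not known exactly. Their poses are not given: they have to be found in the camera images.
- blue_case: Blue closed flat case with a thin black seam, a blank paper label and a small grey patch on its top face, a plain slab 120 x 60 x 20 mm. Origin: centre of its underside; x along its length, y across its width, z out of its top face. About 180 g (0.7 to 1.4 times). It starts leaning in one place of the rack (any of the three), underside on the slope, x pointing up the slope.
- green_case: Green case, otherwise the same, 120 x 60 x 20 mm. Origin: centre of its underside; x along its length, y across its width, z out of its top face. About 180 g (0.7 to 1.4 times). It starts leaning in one place of the rack (any of the three), underside on the slope, x pointing up the slope.
- orange_case: Orange case, otherwise the same, 120 x 60 x 20 mm. Origin: centre of its underside; x along its length, y across its width, z out of its top face. About 180 g (0.7 to 1.4 times). It starts leaning in one place of the rack (any of the three), underside on the slope, x pointing up the slope.
- rack: Fixed rack: grey-painted base 120 x 290 x 8 mm, origin under its centre, x to the high side (away from the robot), z up. Three grey boards 36 mm wide (12 mm of case is free at each long side), centred at y = -110, 0, 110 mm, rise to +x at 30 degrees; a 14 mm lip stops the case's low end. A case's origin rests 55 mm up over x = 0; lift it straight off the slope. Gaps between cases 50 mm.
- balance: White top-pan balance fixed to the bench, 282 (x) x 200 (y) mm, 62 mm high under the pan and 48 mm high at the control panel. Origin: on the bench, under the middle; x from the panel towards the rear, z up. The panel with a dark display and the orange button is at the end x = -142 to -50 mm (nearer the robot), the pan's centre at x = +40 mm.
- pan: Centre of the top face of the balance's steel pan, a flat rectangle 140 x 90 mm without a rim, 74 mm above the bench; x along the pan's 140 mm side (parallel to the balance's x), y along its 90 mm side, z up. The pan does not move; it is delicate: more than 60 N on it is too much.
- tare_top (a point): Centre of the top of the orange round tare button, 28 mm across, on the balance's panel beside the display; it is pressed straight down.
- tare (a joint): Tare button travel in m: 0 up, 0.006 fully down (about 4 N, sprung). It counts as pressed beyond 0.004.
- amber_bottle: Bystander: amber bottle with white cap, 60 mm across, 115 mm high, standing loose on the bench; origin at the centre of its underside.
- jar: Bystander: glass jar with blue cap, 64 mm across, 75 mm high, standing loose; origin at the centre of its underside.
- mouse: Bystander: black computer mouse 105 x 58 x 33 mm, loose on a thin purple mat in front of the robot; origin at the centre of its underside.
Mind the look-alikes: they are no part of the job. There is more than one size of the orange_case; the job needs the middle-sized.

How it is judged:
By the outcome, as a careful person would: the job done as asked, in the order asked, and still so for the second after the job is handed in, with the robot touching nothing.
It also fails if it takes over 72 s, if anything falls off the work surface, if the arm or the gripper's body presses on something with over 40 N, if the wrist force passes 120 N, or if a joint passes its speed limit or range.

ROBOT

A 6-joint arm with a two-finger parallel gripper is mounted at the origin on the work surface. World frame = base frame: x ahead of the robot, y to its left, z up, the work surface at z = 0. Lengths are in m, angles in rad, forces in N, time in s.
With the tool pointing down it reaches from about 0.425 to 0.95 m from the base axis. Payload 3.5 kg.
Tool frame: the origin (TCP) lies on the centre line of the jaws, within the pads' length; the fingertips stand tip_extent ahead of it and the grasp point (between the pads) lies 2 mm behind it (tip_extent is the distance from the TCP to the fingertips, in m); z points along the fingers, y is the direction in which the jaws open and shut (so a half turn about z gives the same grasp; the last joint's range is limited). The gripper opens to 85 mm and grips with 20 to 120 N. Pads are 22 mm wide; open, the fingers measure 114 mm over their backs; the gripper's body (76 mm by 85 mm) begins 54 mm behind the grasp point. The pads swing forward as they close: fully open they stand 13 mm farther back than shut.
Start: joints at [1.126, 0.286, 1.577, -0, 1.279, -0.15], TCP at [0.196, 0.646, 0.248] pointing down, gripper open.
Joint ranges: [-2.77, 2.77], [-0.9, 2.22], [0.21, 2.48], [-1.53, 4.67], [0.24, 2.81], [-2.84, 2.84]. Speed limits (rad/s): [2.79, 2.79, 3.14, 3.14, 3.14, 3.14].

INTERFACE

Orientations are given as a unit quaternion [x, y, z, w].
In Python, from plant import * gives the robot as it stands.
- The arm moves only by the shell command python3 -m crank 'ROWS' [FORCE]. ROWS is JSON, a list of rows, each a list of 7 numbers: the gripper's target within -1 to 1 (shut at 1, half-way at 0, fully open at -1), then the shift along the tool's x, y, z in cm, then the turn, a rotation vector about the tool's x, y, z in degrees. In form: [[fingers, tx, ty, tz, wx, wy, wz], ...]. A call has 1 to 5 rows; each row shifts and turns the commanded pose from where the row before left it, along the tool's axes as they then stand; what a row does not reach is not made up. A row lasts 1/10 s, in which the tool goes at most 50 mm and 8.59 degrees, less where a joint would pass 70% of its speed; a pose out of reach is approached as far as the arm can. A call is refused whole if a number of a shift passes 5 or a number of a turn 8.59, either way. A call with a gripper value outside its range is refused whole. The fingers move at their own pace and stop on an object; FORCE is the grip in N (left out, the last holds). Time passes only in rows, so rows that do not move let the fingers close. It gives the time, the measured TCP pose, the force and the opening at its end, in the units of the state.
- get_state(): the state, without advancing time (a new reading comes with each control period).
- read_camera(name): name is "scene" or "top" or "wrist"; returns a dict with "color" (384x512x3 uint8, red, green, blue), "vfov" (degrees; the focal length in pixels is half the picture's height over the tangent of half this angle, whatever the lens; pixels are square), "cx", "cy" (the principal point, pixels), "distortion" ([k1, k2, p1, p2, k3] as OpenCV has them; the pictures are not rectified), "cam_to_world" (4x4, takes a point from camera to world coordinates). Camera axes: x right, y up, looking along -z (the intrinsics and any distortion apply to the point x, -y, -z); pixel columns grow to the right and rows downward; lengths in m; the calibration is good to about 2 mm. A picture is of the moment at which its call begins. There is no depth.
- sign_off(): hands the job in, once; it reports no verdict.
Trained networks look in the newest picture that a camera, given by its name, has taken for a name from the list of things; names that differ only in an ending like _2 or _b are one class to them, and where a whole thing is asked for, a point or a joint stands for the part that bears it (a point fixed in the world has none). Each returns a list of dicts, best first, with "p" (0 to 1); they miss things now and then, are a little off and sometimes report something else, mostly with a low value. They report only what shows in the picture. A call takes as long as a camera call. They do not tell look-alikes from the thing itself.
- trace(thing, camera): "pixels" (384x512 bool, what is visible of it) and "location" ([column, row] in pixels, amid what is visible of it).
- place_of(thing, camera): "location" ([column, row] in pixels: a listed point, or the origin of a listed thing).
The state is a dict: "time": time; "qpos": joint angles; "dq": joint speeds; "joint_efforts": joint torques, N m; "eef_pos": TCP position; "tcp_rot": TCP orientation; "contact_force": force on the tool from outside, world axes, zero at the start; "wrist_torque": the same for the moment, N m; "opening": opening from 0.0 (shut) to 1.0 (fully open).
Only numpy, scipy, OpenCV 4.12 (cv2) and the standard library are available. Lean on these libraries where they do the work, as an engineer would, in place of code of your own. Each camera call takes 0.05 s, during which the arm holds its last target.

## Working session

There is one attempt and no reset: what is moved stays moved. The work goes in short steps, Python scripts to look and compute and a shell command to move; the robot and the scene stay as the last step left them, time stands still between calls to the robot, and variables do not carry over. Pictures are saved under pics/ and viewed, and the job is handed in when it is done.

```bash
ls; mkdir -p pics; python3 - <<'E'
from plant import *
import cv2
s=get_state()
print(s)
for n in ["scene","top","wrist"]:
    r=read_camera(n)
    cv2.imwrite(f"pics/{n}0.png",r["color"][:,:,::-1])
    print(n,r["vfov"],r["cx"],r["cy"],r["distortion"],r["cam_to_world"])
E
```

```text
pics
{'time': 0.0, 'qpos': array([ 1.12600405e+00,  2.87198346e-01,  1.57817815e+00, -3.63051706e-06,
        1.27861724e+00, -1.50026545e-01]), 'dq': array([ 3.97307965e-04,  9.31063796e-04, -9.04484923e-04,  1.44050633e-03,
       -1.93834582e-03,  8.16997461e-05]), 'joint_efforts': array([ 7.05223320e-04, -4.05978942e+01, -2.92626214e+01, -6.02118325e-05,
        5.80104446e-03,  3.75346133e-06]), 'eef_pos': array([0.19581714, 0.64532292, 0.24692473]), 'tcp_rot': array([ 1.46849254e-01,  9.89158155e-01, -1.14834384e-03, -3.50149945e-04]), 'contact_force': array([ 0.47670725,  0.3333543 , -0.67299811]), 'wrist_torque': array([ 0.05929516, -0.08373115,  0.03931887]), 'opening': 0.9995543554137671}
scene 53.26162583642911 257.2776372993459 189.0739125639429 [-0.11962277  0.          0.          0.          0.        ] [[ 0.34648186 -0.65921243  0.66737493  1.34893166]
 [ 0.93805521  0.24223166 -0.24774229 -0.33610368]
 [ 0.00165546  0.71187274  0.70230653  0.88426444]
 [ 0.          0.          0.          1.        ]]
top 49.09147913339804 248.52658033177224 194.05839322154867 [-0.13010416  0.          0.          0.          0.        ] [[-0.0493302   0.97621408 -0.21112222  0.33606813]
 [-0.9987732  -0.04912858  0.00620335 -0.06308744]
 [-0.00431633  0.21116923  0.97743999  1.24384115]
 [ 0.          0.          0.          1.        ]]
wrist 66.90059354980468 255.17783475092136 190.132753355758 [0.02051864 0.         0.         0.         0.        ] [[ 0.28917977 -0.92466309 -0.24773621  0.13330959]
 [ 0.95727248  0.27875671  0.07696813  0.66450202]
 [-0.00211146 -0.25940868  0.96576533  0.37172736]
 [ 0.          0.          0.          1.        ]]
```

View pics/scene0.png

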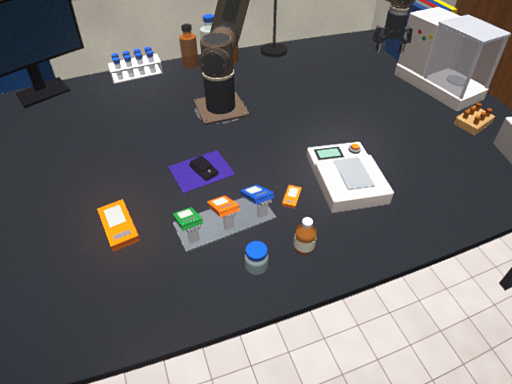

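View pics/top0.png

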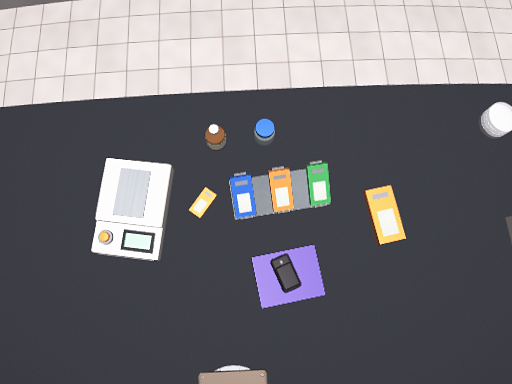

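View pics/wrist0.png

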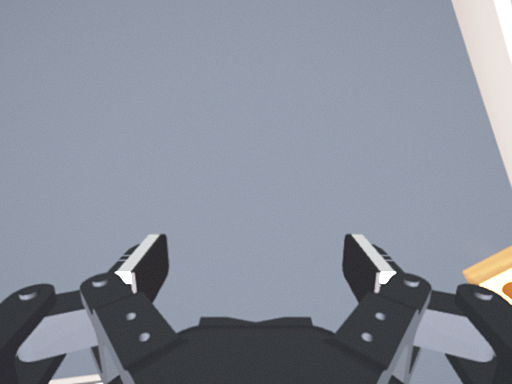

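```bash
cat > h.py <<'E'
from plant import *
import numpy as np, cv2
from scipy.spatial.transform import Rotation as R
def cam(n):
    r=read_camera(n); f=192/np.tan(np.radians(r["vfov"])/2)
    r["K"]=np.array([[f,0,r["cx"]],[0,f,r["cy"]],[0,0,1]]); r["d"]=np.array(r["distortion"],float); r["T"]=np.array(r["cam_to_world"]); return r
def proj(r,P):
    P=np.atleast_2d(P); c=(P-r["T"][:3,3])@r["T"][:3,:3]; c=c*[1,-1,-1]
    return cv2.projectPoints(c.reshape(-1,1,3),np.zeros(3),np.zeros(3),r["K"],r["d"])[0].reshape(-1,2)
def ray(r,uv):
    n=cv2.undistortPoints(np.array(uv,float).reshape(-1,1,2),r["K"],r["d"]).reshape(-1,2)
    v=np.c_[n[:,0],-n[:,1],-np.ones(len(n))]@r["T"][:3,:3].T
    return r["T"][:3,3],v
def at_z(r,uv,z):
    o,v=ray(r,uv); return o+v*((z-o[2])/v[:,2])[:,None]
def tri(rs,uvs):
    A=np.zeros((3,3));b=np.zeros(3)
    for r,uv in zip(rs,uvs):
        o,v=ray(r,uv); v=v[0]/np.linalg.norm(v[0]); M=np.eye(3)-np.outer(v,v);A+=M;b+=M@o
    return np.linalg.solve(A,b)
E
python3 - <<'E'
from h import *
z={"blue_case":.06,"green_case":.06,"orange_case":.06,"rack":0,"balance":0,"pan":.074,"tare_top":.05,"amber_bottle":0,"jar":0,"mouse":0}
rs={n:cam(n) for n in("top","scene")}
for t in z:
  for n in rs:
    for d in place_of(t,n)[:4]:
      print(t,n,round(d["p"],2),np.round(d["location"],1),np.round(at_z(rs[n],d["location"],z[t])[0],4))
E
```

```text
blue_case top 0.66 [242.1 193.6] [ 0.5941 -0.0522  0.06  ]
blue_case scene 0.42 [225.8 220.7] [ 0.6546 -0.1732  0.06  ]
green_case top 0.73 [314.  181.9] [ 0.6183 -0.2624  0.06  ]
green_case top 0.24 [133.2 191.4] [0.6166 0.2651 0.06  ]
green_case scene 0.7 [189.7 220.6] [ 0.6191 -0.2697  0.06  ]
orange_case top 0.7 [202.3 203.1] [0.5719 0.0634 0.06  ]
orange_case top 0.66 [384.2 214. ] [ 0.5132 -0.4591  0.06  ]
orange_case top 0.56 [278.3 191.8] [ 0.5941 -0.1567  0.06  ]
orange_case scene 0.74 [118.7 228.5] [ 0.5794 -0.4667  0.06  ]
orange_case scene 0.69 [293.5 199.1] [0.6431 0.0415 0.06  ]
orange_case scene 0.66 [223.  212.8] [ 0.623 -0.172  0.06 ]
rack top 0.79 [279.1 193.2] [ 0.6027 -0.1636  0.    ]
rack scene 0.56 [226.4 222.7] [ 0.6123 -0.162  -0.    ]
balance top 0.6 [135.2 208.8] [0.5763 0.2751 0.    ]
balance top 0.56 [240.2 193.3] [ 0.6083 -0.0459  0.    ]
balance scene 0.76 [343.6 176.2] [0.5518 0.2754 0.    ]
pan top 0.6 [133.  192.6] [0.6098 0.2617 0.074 ]
pan scene 0.72 [352.7 172.4] [0.6128 0.2607 0.074 ]
tare_top top 0.62 [103.7 239.2] [0.4815 0.3544 0.05  ]
tare_top scene 0.53 [354.7 142.1] [0.4517 0.3691 0.05  ]
amber_bottle top 0.72 [216.2 142.3] [0.7748 0.0216 0.    ]
amber_bottle scene 0.75 [302.3 247.5] [0.7762 0.0142 0.    ]
jar top 0.81 [262.9 136.9] [ 0.7851 -0.1249  0.    ]
jar top 0.59 [277.6 190.8] [ 0.6104 -0.1595  0.    ]
jar scene 0.97 [255.2 266.3] [ 0.7894 -0.134   0.    ]
mouse top 0.64 [285.7 272. ] [ 0.3663 -0.1681  0.    ]
mouse scene 0.89 [202.7 171.7] [ 0.3634 -0.1716 -0.    ]
```

```bash
python3 - <<'E'
from h import *
r=cam("top"); im=r["color"][:,:,::-1]
a=im[145:275,80:190]; b=im[145:235,180:345]
cv2.imwrite("pics/topA.png",cv2.resize(a,None,fx=4.5,fy=4.5,interpolation=cv2.INTER_CUBIC))
cv2.imwrite("pics/topB.png",cv2.resize(b,None,fx=4.5,fy=4.5,interpolation=cv2.INTER_CUBIC))
E
```

```text
(no output)
```

View pics/topA.png

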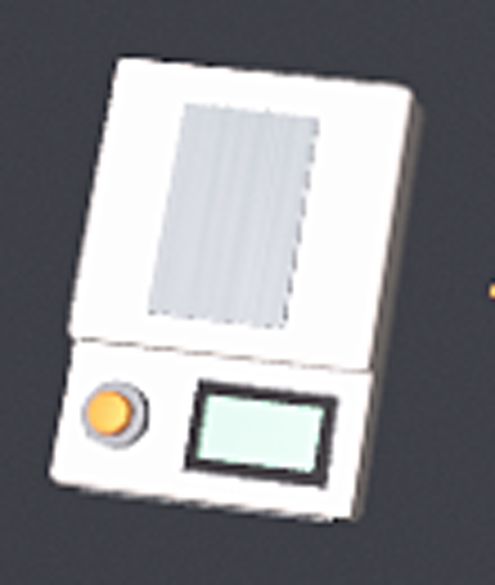

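View pics/topB.png

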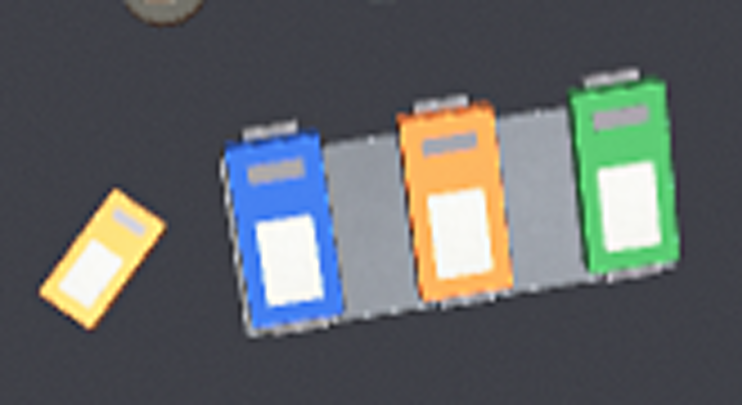

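```bash
cat > fit.py <<'E'
from h import *
from scipy.optimize import least_squares
r=cam("top"); s=cam("scene")
def case_world(p,yoff,local):
    c,si=np.cos(np.pi/6),.5
    M=np.array([[c,0,-si],[0,1,0],[si,0,c]])
    q=local@M.T+[0,yoff,.055]
    C,S=np.cos(p[2]),np.sin(p[2])
    return q@np.array([[C,-S,0],[S,C,0],[0,0,1]]).T+[p[0],p[1],0]
L=np.array([[.06,.03,.02],[.06,-.03,.02],[-.06,-.03,.02],[-.06,.03,.02]])
obs=[[(225,145),(320,135),(343,317),(252,328)],[(397,117),(492,105),(513,290),(420,302)],[(570,92),(660,80),(680,260),(590,272)]]
obs=[np.array(o)/4.5+[180,145]-.4 for o in obs]
f=lambda p:np.concatenate([(proj(r,case_world(p,y,L))-o).ravel() for y,o in zip((.11,0,-.11),obs)])
a=least_squares(f,[.6,-.16,.1]); print("rack",a.x,np.degrees(a.x[2]),np.sqrt(np.mean(a.fun**2)))
po=np.array([(185,104),(320,118),(287,327),(150,313)])/4.5+[80,145]-.4
def pw(p,l):
    C,S=np.cos(p[2]),np.sin(p[2]); return l@np.array([[C,-S,0],[S,C,0],[0,0,1]]).T+[p[0],p[1],0]
PL=np.array([[.07,.045,.074],[.07,-.045,.074],[-.07,-.045,.074],[-.07,.045,.074]])
b=least_squares(lambda p:(proj(r,pw(p,PL))-po).ravel(),[.61,.26,-.1]); print("pan",b.x,np.degrees(b.x[2]),np.round(b.fun,1))
bo=np.array((108,412))/4.5+[80,145]-.4
for z in(.05,.055,.06): print(at_z(r,bo,z))
im=s["color"][:,:,::-1].copy(); k=4
im=cv2.resize(im[120:260,160:400],None,fx=3,fy=3,interpolation=cv2.INTER_CUBIC)
for q in [case_world(a.x,y,L) for y in(.11,0,-.11)]+[pw(b.x,PL)]:
    u=(proj(s,q)-[160,120]+.4)*3
    cv2.polylines(im,[np.round(u).astype(int)],True,(255,0,255),1)
cv2.imwrite("pics/ov.png",im)
E
python3 fit.py
```

```text
rack [ 0.60590352 -0.16253386  0.11008976] 6.30767843620566 0.5100677412485783
pan [ 0.61112596  0.26513177 -0.15143094] -8.676353485282613 [ 0.1 -0.2 -0.  -0.5 -0.   0.4 -0.1  0.3]
[[0.49040866 0.35485294 0.05      ]]
[[0.48976226 0.35310254 0.055     ]]
[[0.48911586 0.35135214 0.06      ]]
```

View pics/ov.png

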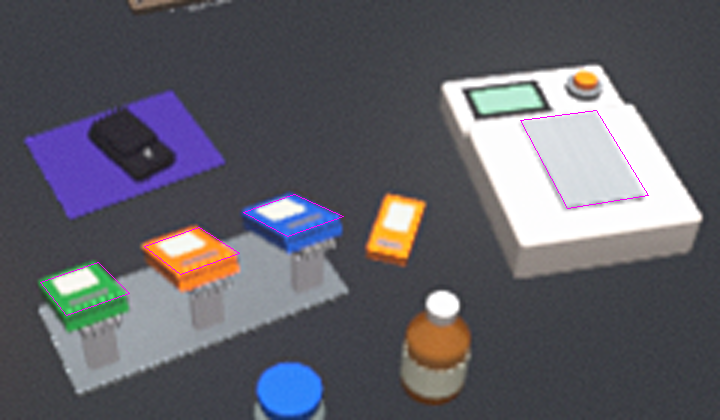

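```bash
python3 - <<'E'
import plant
print([x for x in dir(plant) if x[0]!='_'])
for k in dir(plant):
    v=getattr(plant,k)
    if k[0]!='_' and isinstance(v,(int,float,list,tuple,dict,str)): print(k,v)
from h import *
r=cam("top");s=cam("scene")
print(tri([r,s],[(103.6,236.2),(355.0,146.3)]))
p=np.array([.6111,.2651]);y=-.1514
print(p-.04*np.array([np.cos(y),np.sin(y)]))
E
```

```text
['Unreachable', 'get_state', 'place_of', 'read_camera', 'sign_off', 'tip_extent', 'trace']
tip_extent 0.017
[0.48774112 0.34814675 0.06381656]
[0.57155756 0.27113289]
```

```bash
cat >> h.py <<'E'
RACK=np.array([.6059,-.1625,.1101]); PAN=np.array([.6111,.2651,-.1514])
def down(yaw,pitch=0):
    # tool z down, tool y ~ world y (yaw), tool x toward robot; pitch: tilt so tool z leans to +x
    M=R.from_euler('z',yaw)*R.from_euler('y',-pitch)*R.from_matrix(np.diag([-1,1,-1.]))
    return M
def to(p,Rt,n=None,st=None):
    st=st or get_state(); p0=np.array(st["eef_pos"]); R0=R.from_quat(st["tcp_rot"])
    w=(R0.inv()*Rt).as_rotvec(degrees=True); d=np.array(p)-p0
    if n is None: n=int(np.ceil(max(np.abs(w).max()/8,np.linalg.norm(d)/.042,1)))
    print("pos",p0.round(4),"dist",d.round(4),"w",w.round(2),"n",n)
    step=R.from_rotvec(w/n,degrees=True); Rk=R0
    for k in range(n):
        print(np.r_[Rk.inv().apply(d/n)*100,w/n].round(2).tolist()); Rk=Rk*step
def rackpt(y,zc,xc=0):
    c,s=np.cos(np.pi/6),.5
    q=np.array([c*xc-s*zc,y,.055+s*xc+c*zc]); C,S=np.cos(RACK[2]),np.sin(RACK[2])
    return np.array([C*q[0]-S*q[1]+RACK[0],S*q[0]+C*q[1]+RACK[1],q[2]])
E
python3 - <<'E'
from h import *
to([.489,.351,.12],down(PAN[2]))
print(down(RACK[2],np.pi/6).as_matrix().round(2))
E
```

```text
pos [0.1961 0.6459 0.2483] dist [ 0.2929 -0.2949 -0.1283] w [ 0.    0.   -8.22] n 11
[-3.33, -1.79, 1.17, 0.0, 0.0, -0.75]
[-3.3, -1.83, 1.17, 0.0, 0.0, -0.75]
[-3.28, -1.88, 1.17, 0.0, 0.0, -0.75]
[-3.25, -1.92, 1.17, 0.0, 0.0, -0.75]
[-3.23, -1.96, 1.17, 0.0, 0.0, -0.75]
[-3.2, -2.0, 1.17, 0.0, 0.0, -0.75]
[-3.18, -2.05, 1.17, 0.0, 0.0, -0.75]
[-3.15, -2.09, 1.17, 0.0, 0.0, -0.75]
[-3.12, -2.13, 1.17, 0.0, 0.0, -0.75]
[-3.09, -2.17, 1.17, 0.0, 0.0, -0.75]
[-3.07, -2.21, 1.17, 0.0, 0.0, -0.75]
[[-0.86 -0.11  0.5 ]
 [-0.1   0.99  0.05]
 [-0.5  -0.   -0.87]]
```

```bash
python3 -m crank '[[1,-3.3,-1.8,0.8,0,0,-0.75],[1,-3.3,-1.85,0.8,0,0,-0.75],[1,-3.3,-1.9,0.8,0,0,-0.75],[1,-3.25,-1.9,0.8,0,0,-0.75],[1,-3.2,-1.95,0.8,0,0,-0.75]]' 30
python3 -m crank '[[1,-3.2,-2,1,0,0,-0.75],[1,-3.2,-2.05,1,0,0,-0.75],[1,-3.15,-2.1,1,0,0,-0.75],[1,-3.1,-2.1,1,0,0,-0.75],[1,-3.1,-2.2,1,0,0,-0.75]]'
python3 -m crank '[[1,-3,-2.2,1,0,0,-0.75],[1,0,0,0,0,0,0],[1,0,0,0,0,0,0]]'
python3 - <<'E'
from h import *
to([.489,.351,.09],down(PAN[2]))
for n in("wrist","scene","top"):
    r=cam(n);cv2.imwrite(f"pics/{n}1.png",r["color"][:,:,::-1])
E
```

```text
time: 2.0
eef_pos: [0.3297, 0.5107, 0.2082]
tcp_rot: [0.114, 0.993, 0.0, 0.0]
contact_force: [-0.5, 0.7, -0.5]
opening: 0.147
time: 2.5
eef_pos: [0.463, 0.3766, 0.1582]
tcp_rot: [0.082, 0.997, 0.0, 0.0]
contact_force: [0.3, 0.9, -0.2]
opening: 0.001
time: 2.8
eef_pos: [0.4883, 0.3505, 0.1481]
tcp_rot: [0.076, 0.997, 0.0, -0.0]
contact_force: [-0.1, 0.5, 0.0]
opening: 0.0
pos [0.4883 0.3505 0.1481] dist [ 0.0007  0.0005 -0.0581] w [-0.   -0.05 -0.09] n 2
[-0.03, 0.03, 2.9, -0.0, -0.02, -0.04]
[-0.03, 0.03, 2.9, -0.0, -0.02, -0.04]
```

View pics/wrist1.png

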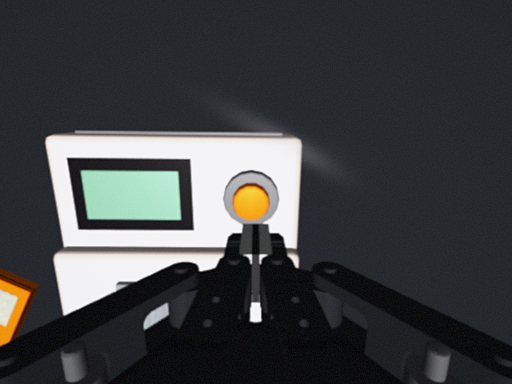

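```bash
python3 - <<'E'
from h import *
r=cam("wrist")
for z in(.056,.06,.064): print(at_z(r,[(252,203),(251,199)],z))
r=cam("top")
P=place_of("tare_top","top"); print([(d["p"],d["location"]) for d in P])
R0=R.from_quat(get_state()["tcp_rot"]).as_matrix(); print(R0.round(3))
w=cam("wrist"); print((R0.T@(w["T"][:3,3]-get_state()["eef_pos"])).round(4))
print(proj(w,[np.array(get_state()["eef_pos"])+R0@[0,0,.017]]))
E
```

```text
[[0.49060449 0.34902888 0.056     ]
 [0.48725058 0.34874886 0.056     ]]
[[0.4893548  0.34925904 0.06      ]
 [0.48606258 0.34898418 0.06      ]]
[[0.48810511 0.34948921 0.064     ]
 [0.48487458 0.34921949 0.064     ]]
[(0.36, [104.2, 234.7])]
[[-0.989  0.149  0.001]
 [ 0.149  0.989  0.   ]
 [-0.001  0.    -1.   ]]
[ 6.550e-02 -1.000e-04 -1.247e-01]
[[255.09655612 240.10523208]]
```

```bash
python3 -m crank '[[1,0,0,3,0,0,0],[1,0,0,2.5,0,0,0],[1,0,0,0.6,0,0,0],[1,0,0,0.4,0,0,0]]'
python3 -m crank '[[1,0,0,0.3,0,0,0],[1,0,0,0.2,0,0,0]]'
```

```text
time: 3.55
eef_pos: [0.4873, 0.3512, 0.083]
tcp_rot: [0.075, 0.997, -0.001, -0.001]
contact_force: [-2.1, -1.3, 2.4]
opening: -0.003
time: 3.75
eef_pos: [0.4884, 0.3516, 0.0799]
tcp_rot: [0.075, 0.997, 0.0, 0.0]
contact_force: [-4.2, -0.6, 12.2]
opening: -0.001
```

```bash
python3 -m crank '[[1,0,0,0,0,0,0]]'; python3 - <<'E'
from h import *
r=cam("scene");im=r["color"][:,:,::-1][110:220,290:420]
cv2.imwrite("pics/s2.png",cv2.resize(im,None,fx=5,fy=5,interpolation=cv2.INTER_CUBIC))
r=cam("wrist");cv2.imwrite("pics/w2.png",r["color"][:,:,::-1])
E
```

```text
time: 3.85
eef_pos: [0.4886, 0.3516, 0.0801]
tcp_rot: [0.075, 0.997, 0.001, 0.001]
contact_force: [-3.5, -1.3, 2.9]
opening: -0.004
```

View pics/s2.png

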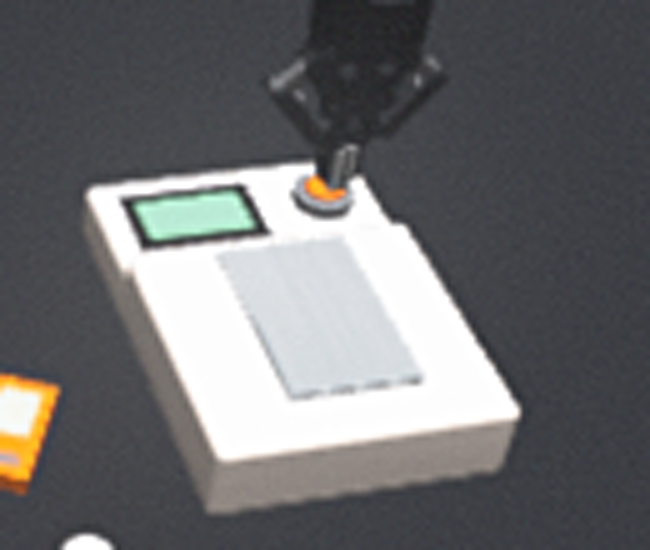

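View pics/w2.png

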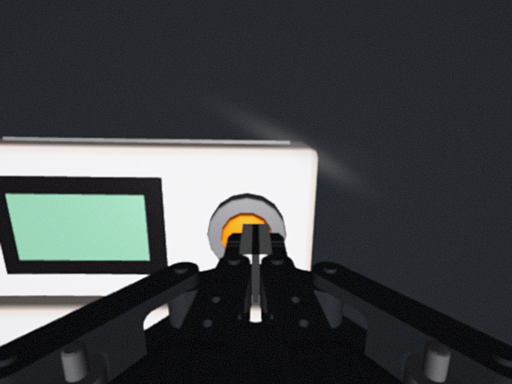

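```bash
python3 -m crank '[[1,0,0,0.2,0,0,0],[1,0,0,0,0,0,0]]'; python3 -m crank '[[1,0,0,0.2,0,0,0],[1,0,0,0,0,0,0]]'
```

```text
time: 4.15
eef_pos: [0.4887, 0.3517, 0.0799]
tcp_rot: [0.075, 0.997, 0.0, 0.0]
contact_force: [-7.8, -2.8, 13.8]
opening: -0.001
time: 4.35
eef_pos: [0.4887, 0.3518, 0.0797]
tcp_rot: [0.075, 0.997, -0.0, -0.0]
contact_force: [-10.3, -4.8, 22.4]
opening: -0.0
```

```bash
python3 - <<'E'
from h import *
r=cam("scene");im=r["color"][:,:,::-1][125:165,325:385]
im0=cv2.imread("pics/scene0.png")[125:165,325:385]
a=cv2.resize(np.hstack([im0,im]),None,fx=6,fy=6,interpolation=cv2.INTER_CUBIC)
r=cam("wrist");w=r["color"][:,:,::-1][170:270,190:310]
b=cv2.resize(w,None,fx=3,fy=3,interpolation=cv2.INTER_CUBIC)
b0=cv2.resize(cv2.imread("pics/wrist1.png")[150:250,190:310],None,fx=3,fy=3,interpolation=cv2.INTER_CUBIC)
cv2.imwrite("pics/z3.png",np.vstack([a,np.hstack([b0,b])]))
E
```

```text
(no output)
```

View pics/z3.png

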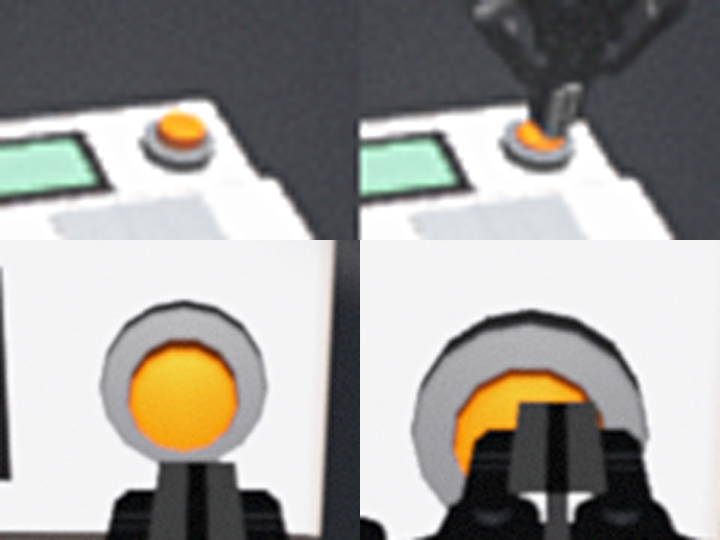

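```bash
python3 -m crank '[[1,0,0,-0.7,0,0,0],[1,0,0,-1.3,0,0,0],[1,0.35,-0.4,0,0,0,0],[1,0,0,0,0,0,0]]'; python3 - <<'E'
from h import *
r=cam("wrist");w=r["color"]; P=get_state()["eef_pos"]; print(P)
hsv=cv2.cvtColor(w,cv2.COLOR_RGB2HSV); m=((hsv[...,0]>8)&(hsv[...,0]<25)&(hsv[...,1]>150)&(hsv[...,2]>100)).astype(np.uint8)
n,l,st,c=cv2.connectedComponentsWithStats(m)
for i in range(1,n):
  if st[i,4]>50: print(st[i],c[i])
b=cv2.resize(w[150:290,180:330,::-1],None,fx=4,fy=4,interpolation=cv2.INTER_CUBIC)
cv2.imwrite("pics/w4.png",b)
E
```

```text
time: 4.85
eef_pos: [0.4838, 0.3474, 0.0945]
tcp_rot: [0.075, 0.997, 0.0, 0.0]
contact_force: [-0.7, 0.1, -0.7]
opening: 0.0
[0.48358297 0.34727599 0.09389955]
[233 212  46  22 452] [254.78761062 222.47123894]
```

View pics/w4.png

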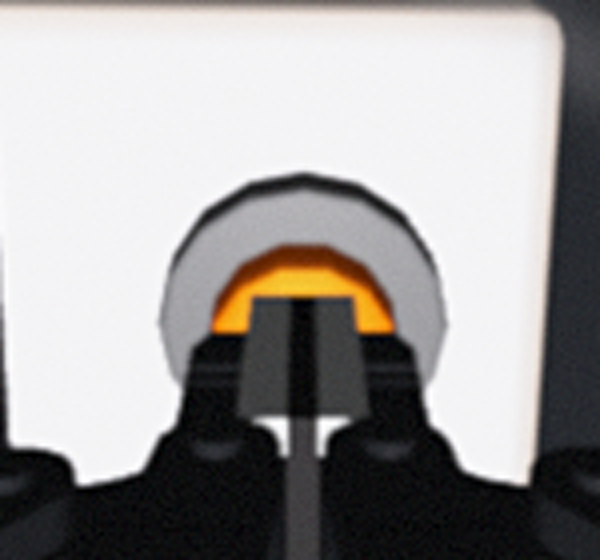

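```bash
python3 - <<'E'
from h import *
r=cam("wrist")
for z in(.052,.056,.060,.064): print(z,at_z(r,[(256,231),(256,195),(220.5,231),(256,212)],z).round(4)[:,:2].tolist())
E
```

```text
0.052 [[0.489, 0.3469], [0.4662, 0.3503], [0.4857, 0.3253], [0.4768, 0.3487]]
0.056 [[0.4873, 0.3471], [0.465, 0.3505], [0.4841, 0.326], [0.4754, 0.3489]]
0.06 [[0.4856, 0.3474], [0.4639, 0.3507], [0.4825, 0.3268], [0.474, 0.3491]]
0.064 [[0.4839, 0.3476], [0.4628, 0.3508], [0.4809, 0.3276], [0.4726, 0.3493]]
```

```bash
python3 -m crank '[[1,-0.42,0.08,0,0,0,0],[1,0,0,0.5,0,0,0],[1,0,0,0.5,0,0,0],[1,0,0,0,0,0,0]]'; python3 -m crank '[[1,0,0,0.3,0,0,0],[1,0,0,0,0,0,0]]';python3 -m crank '[[1,0,0,0.2,0,0,0],[1,0,0,0,0,0,0]]'
```

```text
time: 5.35
eef_pos: [0.4884, 0.3477, 0.0836]
tcp_rot: [0.075, 0.997, -0.0, -0.0]
contact_force: [0.4, 0.5, 1.5]
opening: -0.002
time: 5.55
eef_pos: [0.4884, 0.3478, 0.0814]
tcp_rot: [0.075, 0.997, -0.0, 0.0]
contact_force: [0.6, -0.2, 3.2]
opening: -0.004
time: 5.75
eef_pos: [0.4885, 0.3478, 0.0801]
tcp_rot: [0.075, 0.997, -0.0, 0.0]
contact_force: [0.2, -1.2, 5.5]
opening: 0.001
```

```bash
python3 -m crank '[[1,0,0,0.2,0,0,0],[1,0,0,0.1,0,0,0],[1,0,0,0,0,0,0]]'; python3 - <<'E'
from h import *
r=cam("scene");im=r["color"][:,:,::-1][125:165,325:385]
im0=cv2.imread("pics/scene0.png")[125:165,325:385]
a=cv2.resize(np.hstack([im0,im]),None,fx=6,fy=6,interpolation=cv2.INTER_CUBIC)
r=cam("wrist");w=r["color"][:,:,::-1][170:270,190:310]
b=cv2.resize(w,None,fx=3,fy=3,interpolation=cv2.INTER_CUBIC)
cv2.imwrite("pics/z5.png",np.vstack([a,np.hstack([b,b])]))
E
```

```text
time: 6.05
eef_pos: [0.4886, 0.3479, 0.0798]
tcp_rot: [0.075, 0.997, -0.001, -0.0]
contact_force: [-6.2, -5.3, 17.3]
opening: 0.001
```

View pics/z5.png

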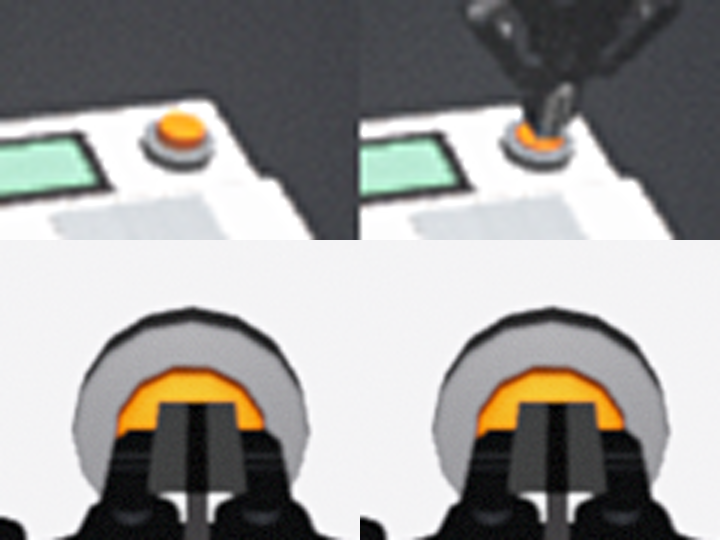

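```bash
python3 -m crank '[[1,0,0,-0.7,0,0,0],[1,0,0,-3.3,0,0,0],[0,0,0,-4,0,0,0],[-1,0,0,-4,0,0,0]]'; python3 - <<'E'
from h import *
to(rackpt(.11,.10),down(RACK[2],np.pi/6))
print(rackpt(.11,.018),rackpt(0,.018),rackpt(-.11,.018))
E
```

```text
time: 6.55
eef_pos: [0.4872, 0.3475, 0.1962]
tcp_rot: [0.075, 0.997, -0.0, -0.001]
contact_force: [1.3, 0.0, -0.0]
opening: 0.332
pos [0.4872 0.3475 0.1962] dist [ 0.0569 -0.4062 -0.0546] w [ -3.96 -29.98 -14.6 ] n 10
[-1.17, -3.93, 0.55, -0.4, -3.0, -1.46]
[-1.04, -3.96, 0.58, -0.4, -3.0, -1.46]
[-0.91, -3.99, 0.6, -0.4, -3.0, -1.46]
[-0.78, -4.02, 0.62, -0.4, -3.0, -1.46]
[-0.64, -4.04, 0.63, -0.4, -3.0, -1.46]
[-0.51, -4.06, 0.63, -0.4, -3.0, -1.46]
[-0.37, -4.07, 0.62, -0.4, -3.0, -1.46]
[-0.23, -4.09, 0.61, -0.4, -3.0, -1.46]
[-0.1, -4.09, 0.59, -0.4, -3.0, -1.46]
[0.04, -4.1, 0.57, -0.4, -3.0, -1.46]
[ 0.58486795 -0.05415494  0.07058846] [ 0.59695449 -0.1634889   0.07058846] [ 0.60904104 -0.27282286  0.07058846]
```

```bash
python3 -m crank '[[-1,-1.2,-3.9,0.5,-0.4,-3,-1.46],[-1,-1,-4,0.5,-0.4,-3,-1.46],[-1,-0.9,-4,0.5,-0.4,-3,-1.46],[-1,-0.8,-4,0.6,-0.4,-3,-1.46],[-1,-0.6,-4,0.6,-0.4,-3,-1.46]]'
python3 -m crank '[[-1,-0.5,-4.1,0.6,-0.4,-3,-1.46],[-1,-0.4,-4.1,0.6,-0.4,-3,-1.46],[-1,-0.2,-4.1,0.6,-0.4,-3,-1.46],[-1,-0.1,-4.1,0.6,-0.4,-3,-1.46],[-1,0,-4.1,0.6,-0.4,-3,-1.46]]'
python3 -m crank '[[-1,0,0,0,0,0,0],[-1,0,0,0,0,0,0]]'
python3 - <<'E'
from h import *
to(rackpt(.11,.06),down(RACK[2],np.pi/6))
r=cam("wrist");cv2.imwrite("pics/w6.png",r["color"][:,:,::-1])
c,si=np.cos(np.pi/6),.5
L=np.array([[.06,.03,.02],[.06,-.03,.02],[-.06,-.03,.02],[-.06,.03,.02]])
print(proj(r,[rackpt(.11+l[1],l[2],l[0]) for l in L]).round(0).tolist())
E
```

```text
time: 7.05
eef_pos: [0.5155, 0.1439, 0.1708]
tcp_rot: [0.01, 0.991, 0.008, 0.132]
contact_force: [0.2, -0.6, -0.9]
opening: 1.004
time: 7.55
eef_pos: [0.5435, -0.0543, 0.1445]
tcp_rot: [-0.052, 0.965, 0.015, 0.257]
contact_force: [0.8, 1.3, 1.4]
opening: 0.999
time: 7.75
eef_pos: [0.5434, -0.0533, 0.1443]
tcp_rot: [-0.05, 0.965, 0.016, 0.255]
contact_force: [-0.1, 0.0, 0.9]
opening: 0.999
pos [ 0.5434 -0.0533  0.1443] dist [ 0.0206 -0.0032 -0.0373] w [ 0.1  -0.38 -0.4 ] n 2
[0.04, -0.28, 2.12, 0.05, -0.19, -0.2]
[0.05, -0.27, 2.12, 0.05, -0.19, -0.2]
[[286.0, 274.0], [211.0, 275.0], [203.0, 120.0], [290.0, 120.0]]
```

View pics/w6.png

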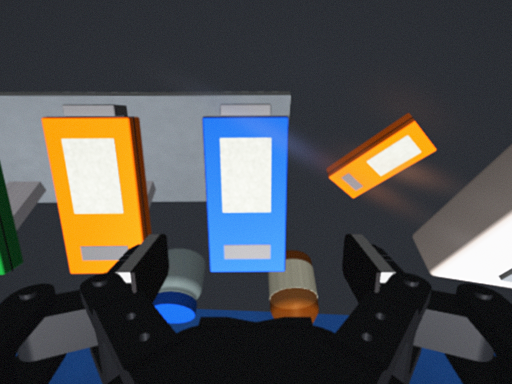

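```bash
python3 -m crank '[[-1,0.1,-0.3,2.1,0,-0.2,-0.2],[-1,0.15,-0.3,2.1,0,-0.2,-0.2],[-1,0,0,0,0,0,0]]'
python3 - <<'E'
from h import *
to(rackpt(.11,.018),down(RACK[2],np.pi/6))
r=cam("wrist");cv2.imwrite("pics/w7.png",r["color"][:,:,::-1])
L=np.array([[.06,.03,.02],[.06,-.03,.02],[-.06,-.03,.02],[-.06,.03,.02]])
print(proj(r,[rackpt(.11+l[1],l[2],l[0]) for l in L]).round(0).tolist())
E
```

```text
time: 8.1
eef_pos: [0.5623, -0.0543, 0.1049]
tcp_rot: [-0.056, 0.965, 0.016, 0.257]
contact_force: [0.1, 0.8, 0.3]
opening: 1.004
pos [ 0.5623 -0.0543  0.1049] dist [ 0.0226  0.0001 -0.0344] w [ 0.31 -0.14  0.23] n 1
[-0.23, -0.26, 4.09, 0.31, -0.14, 0.23]
[[297.0, 314.0], [205.0, 314.0], [197.0, 127.0], [306.0, 128.0]]
```

View pics/w7.png

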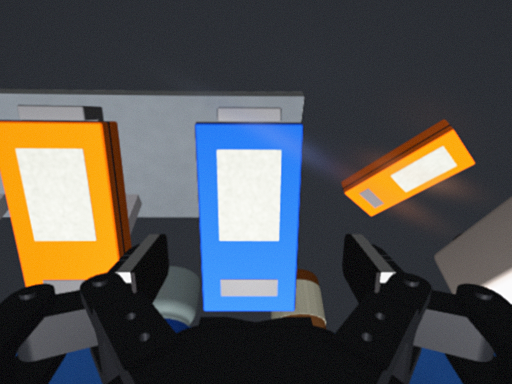

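```bash
python3 -m crank '[[-1,0,-0.35,1.5,0.3,0,0.2],[-1,0,0,1.5,0,0,0],[-1,0,0,1.0,0,0,0],[-1,0,0,0,0,0,0]]'
python3 - <<'E'
from h import *
to(rackpt(.11,.018),down(RACK[2],np.pi/6))
r=cam("wrist");cv2.imwrite("pics/w8.png",r["color"][:,:,::-1])
r=cam("scene");cv2.imwrite("pics/s8.png",cv2.resize(r["color"][:,:,::-1][130:260,140:320],None,fx=4,fy=4,interpolation=cv2.INTER_CUBIC))
E
```

```text
time: 8.55
eef_pos: [0.5836, -0.0569, 0.0725]
tcp_rot: [-0.053, 0.964, 0.013, 0.259]
contact_force: [-0.1, 0.2, 0.0]
opening: 1.0
pos [ 0.5836 -0.0569  0.0725] dist [ 0.0013  0.0028 -0.0019] w [-0.13  0.07  0.03] n 1
[-0.04, 0.26, 0.24, -0.13, 0.07, 0.03]
```

View pics/w8.png

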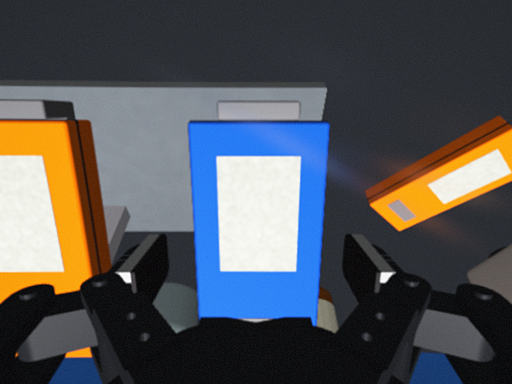

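View pics/s8.png

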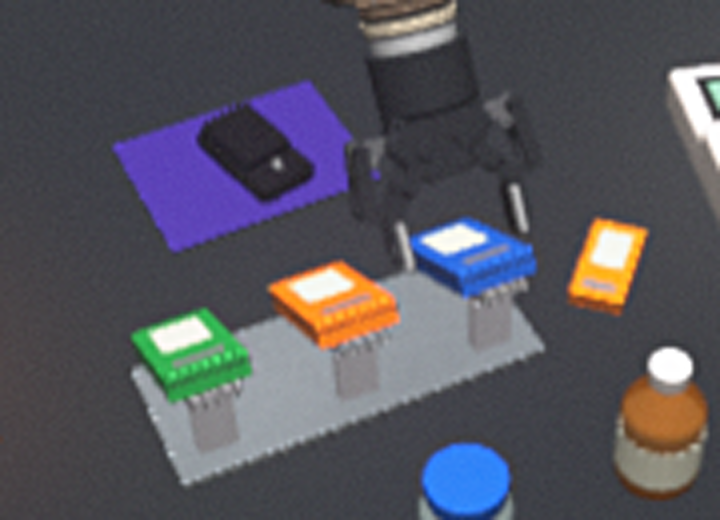

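```bash
python3 -m crank '[[0,0,0.13,0.25,0,0,0],[0.3,0,0,0,0,0,0],[1,0,0,0,0,0,0],[1,0,0,0,0,0,0]]' 40
python3 -m crank '[[1,0,0,0,0,0,0],[1,0,0,0,0,0,0]]'
python3 - <<'E'
from h import *
r=cam("wrist");cv2.imwrite("pics/w9.png",r["color"][:,:,::-1])
r=cam("scene");cv2.imwrite("pics/s9.png",cv2.resize(r["color"][:,:,::-1][130:260,140:320],None,fx=4,fy=4,interpolation=cv2.INTER_CUBIC))
E
```

```text
time: 9.05
eef_pos: [0.5848, -0.0563, 0.0714]
tcp_rot: [-0.053, 0.964, 0.013, 0.26]
contact_force: [-5.3, 1.9, 5.6]
opening: 0.692
time: 9.25
eef_pos: [0.5848, -0.0564, 0.0714]
tcp_rot: [-0.053, 0.964, 0.013, 0.26]
contact_force: [-4.6, 1.3, 5.3]
opening: 0.69
```

View pics/w9.png

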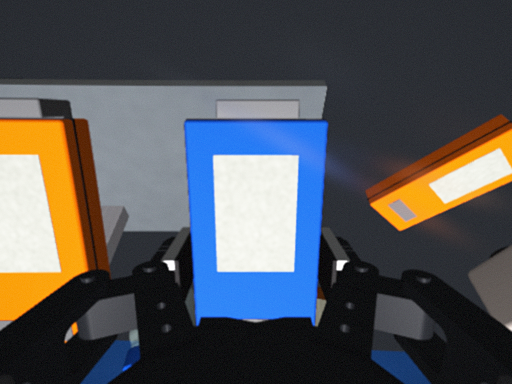

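View pics/s9.png

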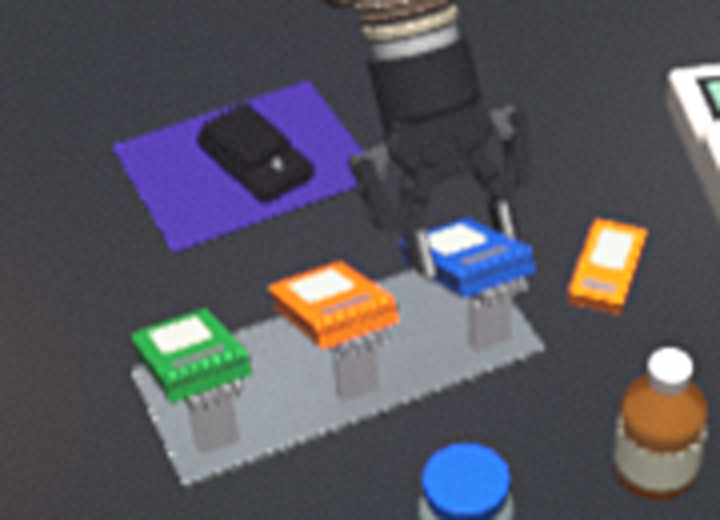

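```bash
python3 -m crank '[[1,0,0,-0.5,0,0,0],[1,0,0,-1.5,0,0,0],[1,0,0,-2.5,0,0,0],[1,0,0,-3,0,0,0],[1,0,0,-2.5,0,0,0]]' 50
python3 - <<'E'
from h import *
r=cam("wrist");cv2.imwrite("pics/w10.png",r["color"][:,:,::-1])
r=cam("scene");cv2.imwrite("pics/s10.png",cv2.resize(r["color"][:,:,::-1][100:260,140:320],None,fx=4,fy=3.7,interpolation=cv2.INTER_CUBIC))
E
```

```text
time: 9.85
eef_pos: [0.5335, -0.0616, 0.1572]
tcp_rot: [-0.052, 0.964, 0.013, 0.259]
contact_force: [-0.1, 0.9, -2.1]
opening: 0.686
```

View pics/w10.png

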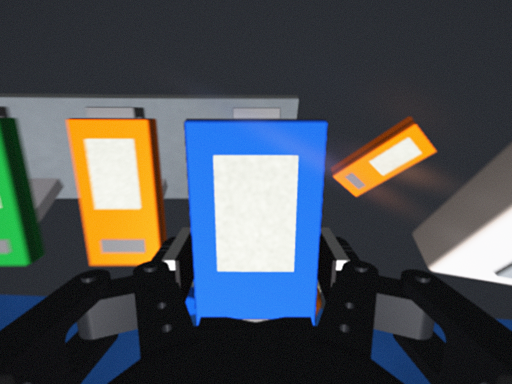

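View pics/s10.png

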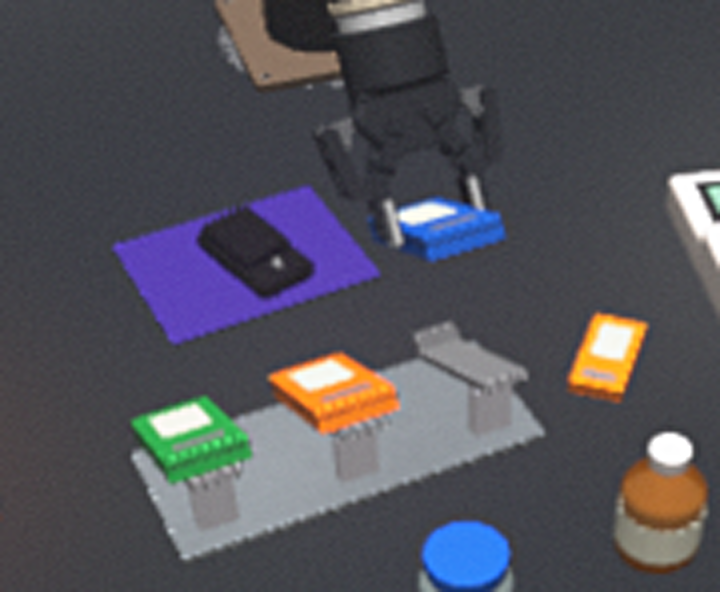

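```bash
cat >> h.py <<'E'
def intool(uv,zt,r=None):
    r=r or cam("wrist"); st=get_state(); Rm=R.from_quat(st["tcp_rot"]).as_matrix(); p=np.array(st["eef_pos"])
    o,v=ray(r,uv); o=Rm.T@(o-p); v=v@Rm
    return o+v*((zt-o[2])/v[:,2])[:,None]
E
python3 - <<'E'
from h import *
for zt in(-.006,-.004,-.002,0,.002):
    q=intool([(185,120.5),(328,121),(192,318),(319,318)],zt); print(zt,q[:,:2].round(4).tolist(),np.linalg.norm(q[1]-q[0]))
E
```

```text
-0.006 [[0.0615, -0.0286], [0.0614, 0.0287], [-0.0314, -0.0308], [-0.0313, 0.0305]] 0.05730326049764308
-0.004 [[0.0615, -0.029], [0.0614, 0.0291], [-0.0327, -0.0313], [-0.0326, 0.0309]] 0.0581019351764911
-0.002 [[0.0618, -0.0293], [0.0617, 0.0296], [-0.0336, -0.0316], [-0.0335, 0.0314]] 0.05890901655838798
0 [[0.0621, -0.0296], [0.062, 0.0302], [-0.0346, -0.0319], [-0.0345, 0.032]] 0.059729529256675094
0.002 [[0.0623, -0.0299], [0.0622, 0.0307], [-0.0357, -0.0322], [-0.0357, 0.0325]] 0.06059671063628408
```

```bash
cat > hold.py <<'E'
from h import *
from scipy.optimize import least_squares
import sys
def fit(hlo,hhi,verbose=True):
    r=cam("wrist"); w=cv2.cvtColor(r["color"],cv2.COLOR_RGB2HSV); st=get_state()
    m=((w[...,0]>=hlo)&(w[...,0]<=hhi)&(w[...,1]>110)&(w[...,2]>90))
    rows=range(135,225,6); Lc=[];Rc=[]
    for y in rows:
        seg=np.flatnonzero(m[y,150:260])
        # run containing the case: last contiguous to label
        x=225
        while x>120 and (m[y,x] or x>205): x-=1
        Lc.append((x+.5,y)); x=285
        while x<400 and (m[y,x] or x<305): x+=1
        Rc.append((x-.5,y))
    Tp=[]
    for x in range(200,316,8):
        y=135
        while y>60 and m[y,x]: y-=1
        Tp.append((x,y+.5))
    Rm=R.from_quat(st["tcp_rot"]).as_matrix(); p=np.array(st["eef_pos"])
    def world(par,q): # par: centre of top face in tool frame + rotvec ; case z=-tool z, case x=-tool x
        return (R.from_rotvec(par[3:]).apply(q*[-1,1,-1])+par[:3])@Rm.T+p
    t=np.linspace(0,1,40)
    eL=np.c_[-.06+.1*t,0*t-.03,0*t]; eR=eL*[1,-1,1]; eT=np.c_[0*t-.06,-.03+.06*t,0*t]
    def res(par):
        out=[]
        a=proj(r,world(par,eL)); o=np.array(Lc); out.append(o[:,0]-np.interp(o[:,1],a[:,1],a[:,0]))
        a=proj(r,world(par,eR)); o=np.array(Rc); out.append(o[:,0]-np.interp(o[:,1],a[:,1],a[:,0]))
        a=proj(r,world(par,eT)); o=np.array(Tp); out.append(o[:,1]-np.interp(o[:,0],a[:,0],a[:,1]))
        return np.concatenate(out)
    s=least_squares(res,np.zeros(6),loss="soft_l1",x_scale=.01)
    print("centre top in tool mm",(s.x[:3]*1000).round(1),"rot deg",np.degrees(s.x[3:]).round(1),"rms",np.sqrt(np.mean(s.fun**2)).round(2))
    if verbose: print(Lc[0],Lc[-1],Rc[0],Rc[-1],Tp[0],Tp[-1])
    return s.x
if __name__=="__main__": fit(int(sys.argv[1]),int(sys.argv[2]))
E
python3 hold.py 95 130
```

```text
centre top in tool mm [  3.8   4.5 -31.3] rot deg [40.3 -0.9  0.6] rms 0.29
(184.5, 135) (188.5, 219) (327.5, 135) (321.5, 219) (200, 119.5) (312, 119.5)
```

```bash
sed -i 's/s=least_squares(res,np.zeros(6),loss="soft_l1",x_scale=.01)/E=lambda v:np.r_[v[:3],0,v[3:]]; s=least_squares(lambda v:res(E(v)),np.zeros(5),loss="soft_l1",x_scale=.01); s.x=E(s.x)/' hold.py; python3 hold.py 95 130; python3 - <<'E'
from h import *
r=cam("wrist");cv2.imwrite("pics/w11.png",cv2.resize(r["color"][100:330,170:345,::-1],None,fx=3,fy=2.6,interpolation=cv2.INTER_NEAREST))
E
```

```text
centre top in tool mm [ 3.1  0.1 -1.6] rot deg [ 0.  -1.1  0.1] rms 0.27
(184.5, 135) (188.5, 219) (327.5, 135) (321.5, 219) (200, 119.5) (312, 119.5)
```

View pics/w11.png

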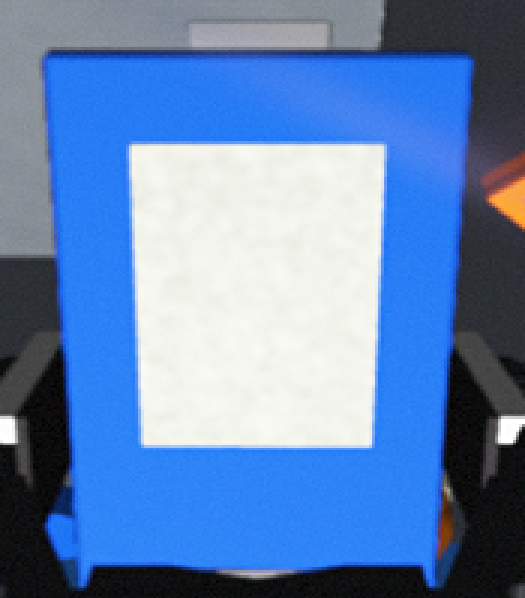

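```bash
python3 - <<'E'
from h import *
s=cam("scene")
c=np.array([(218,255),(345,237),(424,380),(295,398)])/5+[290,110]-.4
q=at_z(s,c,.074);print(q.round(4)); print(q.mean(0)); 
e=(q[2]+q[3]-q[0]-q[1]); print(np.degrees(np.arctan2(e[1],e[0])),np.linalg.norm(e)/2)
T=PAN[:2]+.0031*np.array([np.cos(PAN[2]),np.sin(PAN[2])])
to([T[0],T[1],.19],down(PAN[2]))
E
```

```text
[[0.5401 0.2295 0.074 ]
 [0.5527 0.319  0.074 ]
 [0.6891 0.2935 0.074 ]
 [0.6751 0.2097 0.074 ]]
[0.61423424 0.26291859 0.074     ]
-9.494629300055903 0.13754328902075366
pos [ 0.5347 -0.0615  0.1561] dist [0.0795 0.3261 0.0339] w [ 3.79 29.87 14.56] n 9
[-1.29, 3.51, 0.3, 0.42, 3.32, 1.62]
[-1.21, 3.54, 0.2, 0.42, 3.32, 1.62]
[-1.12, 3.58, 0.11, 0.42, 3.32, 1.62]
[-1.02, 3.61, 0.02, 0.42, 3.32, 1.62]
[-0.91, 3.63, -0.06, 0.42, 3.32, 1.62]
[-0.81, 3.66, -0.14, 0.42, 3.32, 1.62]
[-0.69, 3.68, -0.21, 0.42, 3.32, 1.62]
[-0.57, 3.69, -0.27, 0.42, 3.32, 1.62]
[-0.45, 3.71, -0.33, 0.42, 3.32, 1.62]
```

```bash
sed -i 's/PAN=np.array(.*$/PAN=np.array([.6125,.2642,-.1540])/' h.py
python3 -m crank '[[1,-0.6,1.7,-0.5,0.42,3.3,1.6],[1,-1.2,3,-0.4,0.42,3.3,1.6],[1,-1.2,3.5,-0.3,0.42,3.3,1.6],[1,-1.1,3.6,-0.2,0.42,3.3,1.6],[1,-1,3.6,-0.1,0.42,3.3,1.6]]'
python3 -m crank '[[1,-0.9,3.6,-0.1,0.42,3.3,1.6],[1,-0.9,3.7,-0.2,0.42,3.3,1.6],[1,-0.8,3.7,-0.2,0.42,3.3,1.6],[1,-0.7,3.7,-0.2,0.42,3.3,1.6],[1,-0.4,2,0,0,0,0]]'
python3 -m crank '[[1,0,0,0,0,0,0],[1,0,0,0,0,0,0]]'
python3 - <<'E'
from h import *
T=PAN[:2]+.0031*np.array([np.cos(PAN[2]),np.sin(PAN[2])])
to([T[0],T[1],.15],down(PAN[2]))
r=cam("wrist");cv2.imwrite("pics/w12.png",r["color"][:,:,::-1])
PL=np.array([[.07,.045,.074],[.07,-.045,.074],[-.07,-.045,.074],[-.07,.045,.074]])
print(proj(r,R.from_euler('z',PAN[2]).apply(PL)+[PAN[0],PAN[1],0]).round(0))
E
```

```text
time: 10.9
eef_pos: [0.569, 0.0952, 0.1924]
tcp_rot: [0.019, 0.993, 0.005, 0.117]
contact_force: [-0.6, -0.7, -2.2]
opening: 0.686
time: 11.4
eef_pos: [0.62, 0.2598, 0.2053]
tcp_rot: [0.074, 0.997, 0.0, 0.003]
contact_force: [0.7, -0.1, -2.7]
opening: 0.688
time: 11.6
eef_pos: [0.6181, 0.257, 0.2044]
tcp_rot: [0.074, 0.997, -0.001, 0.002]
contact_force: [0.0, -0.7, -2.3]
opening: 0.689
pos [0.6181 0.257  0.2044] dist [-0.0026  0.0067 -0.0544] w [-0.08  0.22  0.35] n 2
[0.19, 0.32, 2.72, -0.04, 0.11, 0.18]
[0.18, 0.32, 2.72, -0.04, 0.11, 0.18]
[[308. 250.]
 [215. 250.]
 [210.  97.]
 [318.  98.]]
```

View pics/w12.png

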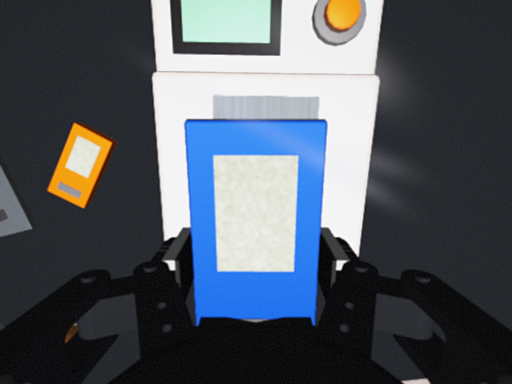

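```bash
sed -i 's/PAN=np.array(.*$/PAN=np.array([.6111,.2660,-.1500])/' h.py
cat > tgt.py <<'E'
from h import *
import sys
dx,z=float(sys.argv[1])/1000,float(sys.argv[2])
T=PAN[:2]+dx*np.array([np.cos(PAN[2]),np.sin(PAN[2])])
to([T[0],T[1],z],down(PAN[2]))
E
python3 tgt.py 3.1 .11
```

```text
pos [0.618  0.2563 0.2046] dist [-0.0038  0.0092 -0.0946] w [-0.09  0.22  0.07] n 3
[0.18, 0.29, 3.15, -0.03, 0.07, 0.02]
[0.18, 0.29, 3.15, -0.03, 0.07, 0.02]
[0.18, 0.29, 3.15, -0.03, 0.07, 0.02]
```

```bash
python3 -m crank '[[1,0.18,0.3,2.5,0,0.1,0],[1,0.18,0.3,3,0,0.1,0],[1,0.18,0.3,2.5,0,0,0],[1,0,0,1,0,0,0],[1,0,0,0,0,0,0]]'
python3 tgt.py 3.1 .0925
python3 - <<'E'
from h import *
r=cam("wrist");cv2.imwrite("pics/w13.png",r["color"][:,:,::-1])
r=cam("scene");cv2.imwrite("pics/s13.png",cv2.resize(r["color"][:,:,::-1][90:220,290:420],None,fx=5,fy=4.5,interpolation=cv2.INTER_CUBIC))
E
```

```text
time: 12.15
eef_pos: [0.6132, 0.265, 0.1134]
tcp_rot: [0.075, 0.997, -0.001, -0.001]
contact_force: [-0.0, 0.7, -2.7]
opening: 0.689
pos [0.6132 0.265  0.1134] dist [ 0.0009  0.0006 -0.0209] w [-0.15 -0.13  0.  ] n 1
[-0.09, 0.08, 2.09, -0.15, -0.13, 0.0]
```

View pics/w13.png

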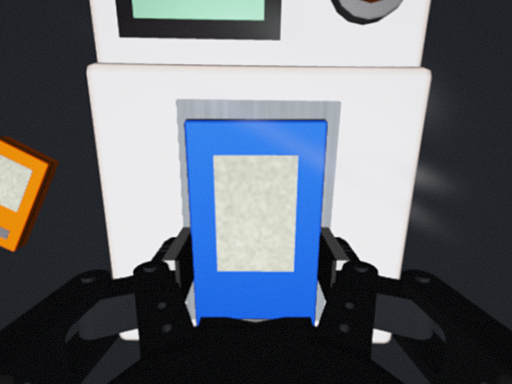

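View pics/s13.png

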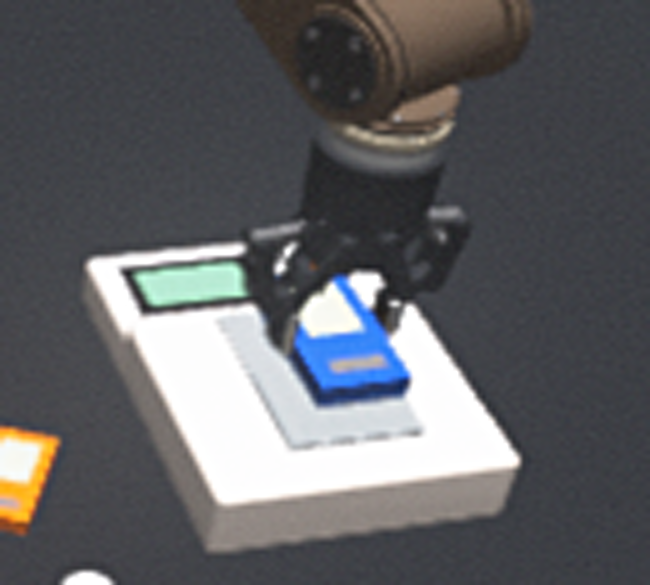

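```bash
python3 - <<'E'
from h import *
q=intool([(177,100.5),(341,100.5),(178,150),(337,150)],.0394);print((q*1000).round(1))
E
```

```text
[[ 71.7 -42.4  39.4]
 [ 71.8  45.5  39.4]
 [ 45.2 -43.7  39.4]
 [ 45.4  45.3  39.4]]
```

```bash
python3 -m crank '[[1,-0.12,0.1,0.8,0,0,0],[1,0,0,0.6,0,0,0],[1,0,0,0.3,0,0,0],[1,0,0,0,0,0,0]]'; python3 -m crank '[[1,0,0,0.15,0,0,0],[1,0,0,0.1,0,0,0],[1,0,0,0,0,0,0]]'
```

```text
time: 12.7
eef_pos: [0.6154, 0.2669, 0.0976]
tcp_rot: [0.074, 0.997, -0.001, -0.0]
contact_force: [0.1, 0.2, -3.0]
opening: 0.688
time: 13.0
eef_pos: [0.616, 0.2671, 0.0961]
tcp_rot: [0.074, 0.997, -0.0, 0.001]
contact_force: [-0.1, -0.7, -2.6]
opening: 0.689
```

```bash
python3 -m crank '[[1,0,0,0.1,0,0,0],[1,0,0,0.1,0,0,0],[1,0,0,0,0,0,0]]'; python3 -m crank '[[1,0,0,0.1,0,0,0],[1,0,0,0,0,0,0]]'
```

```text
time: 13.3
eef_pos: [0.6159, 0.267, 0.0939]
tcp_rot: [0.074, 0.997, -0.0, 0.001]
contact_force: [0.1, 0.7, -1.9]
opening: 0.691
time: 13.5
eef_pos: [0.6159, 0.267, 0.093]
tcp_rot: [0.074, 0.997, -0.0, 0.001]
contact_force: [1.0, 0.7, -2.0]
opening: 0.689
```

```bash
python3 -m crank '[[1,0,0,0.1,0,0,0],[1,0,0,0,0,0,0]]';  python3 - <<'E'
from h import *
r=cam("wrist");cv2.imwrite("pics/w14.png",r["color"][:,:,::-1])
E
```

```text
time: 13.7
eef_pos: [0.6159, 0.267, 0.0919]
tcp_rot: [0.074, 0.997, -0.0, 0.001]
contact_force: [-0.6, -0.4, -2.0]
opening: 0.69
```

View pics/w14.png

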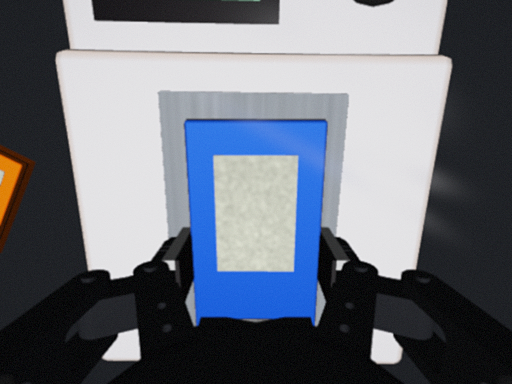

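```bash
python3 - <<'E'
from h import *
q=intool([(160,92.5),(348,94.5),(167,200),(341,200)],.018);print((q*1000).round(1))
E
```

```text
[[ 74.  -44.4  18. ]
 [ 73.2  43.   18. ]
 [ 21.8 -45.2  18. ]
 [ 22.   43.8  18. ]]
```

```bash
python3 -m crank '[[1,0,-0.07,0.1,0,0,0],[1,0,0,0,0,0,0]]'; python3 -m crank '[[1,0,0,0.1,0,0,0],[1,0,0,0,0,0,0]]'
```

```text
time: 14.0
eef_pos: [0.6161, 0.2667, 0.0918]
tcp_rot: [0.074, 0.997, 0.0, 0.001]
contact_force: [-0.6, 1.6, 0.3]
opening: 0.683
time: 14.2
eef_pos: [0.6161, 0.2667, 0.0918]
tcp_rot: [0.074, 0.997, -0.0, 0.001]
contact_force: [-2.4, 0.6, 5.0]
opening: 0.685
```

```bash
python3 -m crank '[[-0.6,0,0,0,0,0,0],[-0.8,0,0,-0.1,0,0,0],[-1,0,0,0,0,0,0],[-1,0,0,0,0,0,0]]'; python3 -m crank '[[-1,0,0,-1,0,0,0],[-1,0,0,-3,0,0,0],[-1,0,0,-4,0,0,0],[-1,0,0,-3,0,0,0],[-1,0,0,0,0,0,0]]'
python3 - <<'E'
from h import *
r=cam("wrist");cv2.imwrite("pics/w15.png",r["color"][:,:,::-1])
to(rackpt(-.11,.10),down(RACK[2],np.pi/6))
E
```

```text
time: 14.6
eef_pos: [0.616, 0.2662, 0.091]
tcp_rot: [0.074, 0.997, -0.0, 0.001]
contact_force: [0.5, -0.4, -0.4]
opening: 0.997
time: 15.1
eef_pos: [0.619, 0.2674, 0.209]
tcp_rot: [0.074, 0.997, 0.002, 0.007]
contact_force: [0.4, -0.4, 1.1]
opening: 1.001
pos [0.6175 0.2669 0.2056] dist [-0.0492 -0.5443 -0.064 ] w [ -3.82 -29.32 -14.51] n 14
[-0.22, -3.9, 0.45, -0.27, -2.09, -1.04]
[-0.14, -3.9, 0.44, -0.27, -2.09, -1.04]
[-0.05, -3.91, 0.42, -0.27, -2.09, -1.04]
[0.03, -3.91, 0.4, -0.27, -2.09, -1.04]
[0.12, -3.91, 0.38, -0.27, -2.09, -1.04]
[0.2, -3.91, 0.36, -0.27, -2.09, -1.04]
[0.29, -3.91, 0.33, -0.27, -2.09, -1.04]
[0.37, -3.9, 0.3, -0.27, -2.09, -1.04]
[0.45, -3.9, 0.27, -0.27, -2.09, -1.04]
[0.53, -3.89, 0.23, -0.27, -2.09, -1.04]
[0.61, -3.88, 0.19, -0.27, -2.09, -1.04]
[0.68, -3.87, 0.15, -0.27, -2.09, -1.04]
[0.76, -3.85, 0.1, -0.27, -2.09, -1.04]
[0.83, -3.84, 0.06, -0.27, -2.09, -1.04]
```

View pics/w15.png

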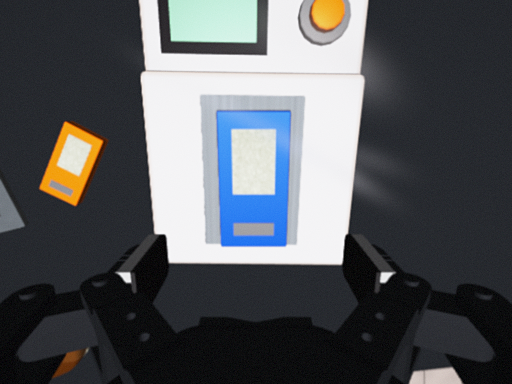

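```bash
python3 - <<'E'
from h import *
r=cam("wrist")
q=at_z(r,[(216.5,110),(291,110.5),(287.5,246),(221.5,246.5)],.094);print(q.round(4).tolist(),q.mean(0))
e=q[2]+q[3]-q[0]-q[1];print(np.degrees(np.arctan2(e[1],e[0])),np.linalg.norm(e)/2)
p=at_z(r,[(201,95),(305,95.5),(298,244.5),(206,243.5)],.074);print(p.round(4).tolist(),p.mean(0))
e=p[2]+p[3]-p[0]-p[1];print(np.degrees(np.arctan2(e[1],e[0])),np.linalg.norm(e)/2)
E
```

```text
[[0.548, 0.2469, 0.094], [0.5569, 0.3044, 0.094], [0.6718, 0.2881, 0.094], [0.6636, 0.23, 0.094]] [0.61009679 0.26737066 0.094     ]
-8.202365083023016 0.11648725479977899
[[0.534, 0.2339, 0.074], [0.5471, 0.3197, 0.074], [0.682, 0.2993, 0.074], [0.6678, 0.2119, 0.074]] [0.60771208 0.26620313 0.074     ]
-8.962955719394778 0.13600734036640405
```

```bash
sed -i 's/PAN=np.array(.*$/PAN=np.array([.6130,.2671,-.1485])/' h.py
python3 -m crank '[[-1,-0.2,-3.5,0,-0.27,-2.1,-1.04],[-1,-0.1,-4.3,0.3,-0.27,-2.1,-1.04],[-1,0,-4.3,0.3,-0.27,-2.1,-1.04],[-1,0,-4.3,0.4,-0.27,-2.1,-1.04],[-1,0.1,-4.3,0.4,-0.27,-2.1,-1.04]]'
python3 -m crank '[[-1,0.2,-4.3,0.4,-0.27,-2.1,-1.04],[-1,0.3,-4.3,0.4,-0.27,-2.1,-1.04],[-1,0.4,-4.3,0.4,-0.27,-2.1,-1.04],[-1,0.5,-4.3,0.3,-0.27,-2.1,-1.04],[-1,0.6,-4.3,0.3,-0.27,-2.1,-1.04]]'
python3 - <<'E'
from h import *
to(rackpt(-.112,.10,-.003),down(RACK[2],np.pi/6))
E
```

```text
time: 15.7
eef_pos: [0.5945, 0.0591, 0.1832]
tcp_rot: [0.028, 0.995, 0.004, 0.092]
contact_force: [1.1, -0.5, -0.7]
opening: 0.995
time: 16.2
eef_pos: [0.5758, -0.155, 0.1573]
tcp_rot: [-0.017, 0.983, 0.01, 0.183]
contact_force: [1.1, 1.2, -0.0]
opening: 0.994
pos [ 0.5758 -0.155   0.1573] dist [-0.0099 -0.1246 -0.0172] w [-1.1  -8.84 -4.07] n 4
[0.48, -3.11, 0.23, -0.27, -2.21, -1.02]
[0.54, -3.1, 0.2, -0.27, -2.21, -1.02]
[0.6, -3.09, 0.16, -0.27, -2.21, -1.02]
[0.66, -3.08, 0.12, -0.27, -2.21, -1.02]
```

```bash
python3 -m crank '[[-1,0.5,-3.1,0.2,-0.27,-2.2,-1],[-1,0.5,-3.1,0.2,-0.27,-2.2,-1],[-1,0.6,-3.1,0.2,-0.27,-2.2,-1],[-1,0.7,-3.1,0.1,-0.27,-2.2,-1],[-1,0,0,0,0,0,0]]'
python3 -m crank '[[-1,0,0,0,0,0,0]]'
python3 - <<'E'
from h import *
to(rackpt(-.112,.055,-.003),down(RACK[2],np.pi/6))
E
```

```text
time: 16.7
eef_pos: [0.567, -0.2802, 0.1413]
tcp_rot: [-0.047, 0.966, 0.014, 0.255]
contact_force: [0.5, 0.3, -0.7]
opening: 1.001
time: 16.8
eef_pos: [0.5677, -0.2772, 0.142]
tcp_rot: [-0.05, 0.965, 0.014, 0.255]
contact_force: [1.0, -0.2, -0.4]
opening: 0.998
pos [ 0.5677 -0.2772  0.142 ] dist [ 0.0206  0.0001 -0.0409] w [-0.08 -0.39 -0.31] n 2
[0.12, -0.11, 2.28, -0.04, -0.19, -0.15]
[0.13, -0.11, 2.28, -0.04, -0.19, -0.15]
```

```bash
python3 -m crank '[[-1,0.13,-0.1,2.2,0,-0.2,-0.15],[-1,0.13,-0.1,2.2,0,-0.2,-0.15],[-1,0,0,0,0,0,0],[-1,0,0,0,0,0,0]]'
python3 - <<'E'
from h import *
to(rackpt(-.112,.018,-.003),down(RACK[2],np.pi/6))
r=cam("wrist");cv2.imwrite("pics/w16.png",r["color"][:,:,::-1])
E
```

```text
time: 17.2
eef_pos: [0.5929, -0.2722, 0.1089]
tcp_rot: [-0.05, 0.966, 0.012, 0.253]
contact_force: [0.3, 0.1, 0.8]
opening: 0.999
pos [ 0.5929 -0.2722  0.1089] dist [ 0.0137 -0.0028 -0.0398] w [-0.35 -0.68 -0.27] n 2
[0.39, -0.21, 2.06, -0.17, -0.34, -0.13]
[0.4, -0.21, 2.06, -0.17, -0.34, -0.13]
```

View pics/w16.png

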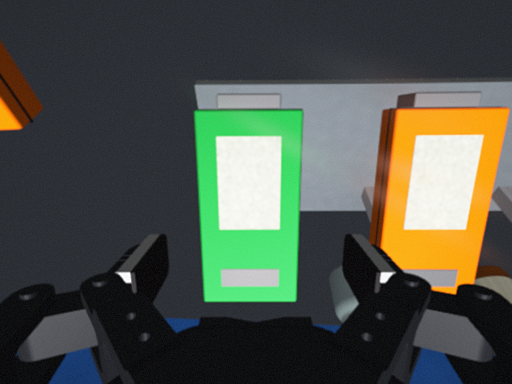

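```bash
python3 -m crank '[[-1,0.4,-0.2,1.3,-0.2,-0.35,-0.13],[-1,0.35,-0.18,1.3,-0.2,-0.3,-0.13],[-1,0,0,1.0,0,0,0],[-1,0,0,0,0,0,0],[-1,0,0,0,0,0,0]]'
python3 - <<'E'
from h import *
to(rackpt(-.112,.018,-.003),down(RACK[2],np.pi/6))
r=cam("wrist");cv2.imwrite("pics/w17.png",r["color"][:,:,::-1])
E
```

```text
time: 17.75
eef_pos: [0.6107, -0.2721, 0.0807]
tcp_rot: [-0.046, 0.967, 0.012, 0.249]
contact_force: [0.4, -0.2, 0.2]
opening: 1.001
pos [ 0.6107 -0.2721  0.0807] dist [-0.004  -0.003  -0.0116] w [-0.42 -1.1  -0.7 ] n 1
[0.93, -0.26, 0.81, -0.42, -1.1, -0.7]
```

View pics/w17.png

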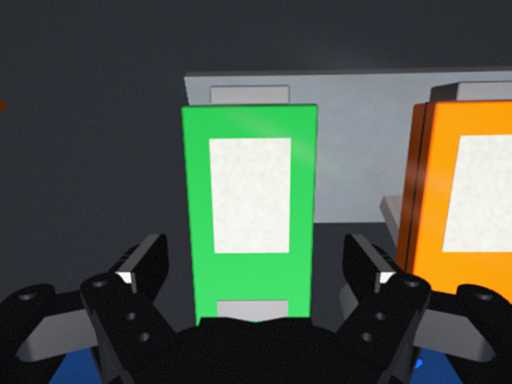

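```bash
python3 -m crank '[[-1,0,0,0,0,0,0]]'; python3 - <<'E'
from h import *
s=get_state(); print(s["qpos"].round(3),s["dq"].round(3))
to(rackpt(-.112,.018,-.003),down(RACK[2],np.pi/6))
E
```

```text
time: 17.9
eef_pos: [0.6109, -0.2726, 0.0817]
tcp_rot: [-0.046, 0.967, 0.011, 0.25]
contact_force: [1.0, 0.3, 0.2]
opening: 1.006
[-0.693  0.307  1.948  0.638  0.613 -2.838] [-0.002 -0.007  0.001  0.001 -0.    -0.002]
pos [ 0.6109 -0.2726  0.0817] dist [-0.0042 -0.0025 -0.0127] w [-0.49 -1.03 -0.69] n 1
[1.0, -0.21, 0.89, -0.49, -1.03, -0.69]
```

```bash
python3 -m crank '[[-1,0,0,-3,0,0,0],[-1,0,0,-4,0,0,0],[-1,0,0,-4,0,0,0],[-1,0,0,0,0,8.5],[-1,0,0,0,0,0,8.5]]' ; python3 -m crank '[[-1,0,0,-3,0,0,0],[-1,0,0,-4,0,0,0],[-1,0,0,-3,0,0,0],[-1,0,0,0,0,0,8.5],[-1,0,0,0,0,0,8.5]]' ; python3 -c "
from h import *
print(get_state()['qpos'].round(3),get_state()['eef_pos'])"
```

```text
time: 18.4
eef_pos: [0.5627, -0.2778, 0.1714]
tcp_rot: [0.1, 0.963, 0.048, 0.247]
contact_force: [-0.3, 0.6, -1.2]
opening: 1.004
[-0.759  0.093  2.008  0.552  0.767 -2.472] [ 0.56273178 -0.27780943  0.17143323]invalid input
```

```bash
python3 -m crank '[[-1,0,0,0,0,0,8.5],[-1,0,0,0,0,0,8.5],[-1,0,0,0,0,0,8.5],[-1,0,0,0,0,0,8.5],[-1,0,0,0,0,0,8.5]]'
python3 -m crank '[[-1,0,0,0,0,0,8.5],[-1,0,0,0,0,0,8.5],[-1,0,0,0,0,0,8.5],[-1,0,0,0,0,0,8.5],[-1,0,0,0,0,0,8.5]]'
python3 -m crank '[[-1,0,0,0,0,0,8.5],[-1,0,0,0,0,0,8.5],[-1,0,0,0,0,0,8.5],[-1,0,0,0,0,0,8.5],[-1,0,0,0,0,0,8.5]]'
sed -i 's/def rackpt/FLIP=R.from_euler("z",np.pi)\ndef rackpt/' h.py
python3 -c "
from h import *
print(get_state()['qpos'].round(3))
to(rackpt(-.112,.10,-.003),down(RACK[2],np.pi/6)*FLIP)"
```

```text
time: 18.9
eef_pos: [0.5625, -0.2771, 0.1695]
tcp_rot: [0.442, 0.861, 0.134, 0.211]
contact_force: [0.7, 0.7, 0.1]
opening: 1.001
time: 19.4
eef_pos: [0.5625, -0.2771, 0.1694]
tcp_rot: [0.724, 0.642, 0.202, 0.148]
contact_force: [-0.6, -0.3, -1.1]
opening: 1.004
time: 19.9
eef_pos: [0.5625, -0.2771, 0.1695]
tcp_rot: [0.908, 0.336, 0.242, 0.065]
contact_force: [-1.0, -1.3, 0.1]
opening: 1.0
[-0.758  0.095  2.009  0.552  0.767 -0.247]
pos [ 0.5625 -0.2771  0.1695] dist [ 0.0034 -0.0025 -0.0294] w [ 0.18  1.14 34.46] n 5
[-0.22, -0.09, 0.54, 0.04, 0.23, 6.89]
[-0.23, -0.06, 0.54, 0.04, 0.23, 6.89]
[-0.24, -0.03, 0.54, 0.04, 0.23, 6.89]
[-0.24, -0.0, 0.54, 0.04, 0.23, 6.89]
[-0.24, 0.03, 0.54, 0.04, 0.23, 6.89]
```

```bash
python3 -m crank '[[-1,-0.2,-0.1,0.5,0,0.23,6.9],[-1,-0.2,-0.1,0.5,0,0.23,6.9],[-1,-0.2,0,0.5,0,0.23,6.9],[-1,-0.2,0,0.5,0,0.23,6.9],[-1,-0.2,0,0.5,0,0.23,6.9]]'
python3 -m crank '[[-1,0,0,2,0,0,0],[-1,0,0,1.5,0,0,0],[-1,0,0,0,0,0,0]]'
python3 - <<'E'
from h import *
to(rackpt(-.112,.018,-.003),down(RACK[2],np.pi/6)*FLIP)
r=cam("wrist");cv2.imwrite("pics/w18.png",r["color"][:,:,::-1])
E
```

```text
time: 20.4
eef_pos: [0.5661, -0.2788, 0.1425]
tcp_rot: [0.964, 0.053, 0.259, -0.013]
contact_force: [-0.5, -0.8, 0.0]
opening: 0.997
time: 20.7
eef_pos: [0.5829, -0.2758, 0.11]
tcp_rot: [0.965, 0.055, 0.258, -0.014]
contact_force: [-0.4, 0.0, -1.5]
opening: 1.001
pos [ 0.5829 -0.2758  0.11  ] dist [ 0.0238  0.0007 -0.0409] w [-0.01  0.1   0.26] n 2
[0.01, 0.1, 2.36, -0.01, 0.05, 0.13]
[0.0, 0.1, 2.36, -0.01, 0.05, 0.13]
```

View pics/w18.png

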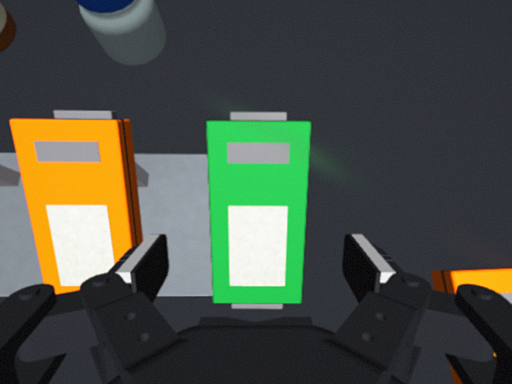

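```bash
python3 -m crank '[[-1,0,0.1,1.7,0,0,0.1],[-1,0,0.1,1.7,0,0,0.1],[-1,0,0,0.8,0,0,0],[-1,0,0,0,0,0,0]]'
python3 - <<'E'
from h import *
to(rackpt(-.112,.018,-.003),down(RACK[2],np.pi/6)*FLIP)
r=cam("wrist");cv2.imwrite("pics/w19.png",r["color"][:,:,::-1])
E
```

```text
time: 21.15
eef_pos: [0.6044, -0.2761, 0.0751]
tcp_rot: [0.964, 0.054, 0.258, -0.013]
contact_force: [-0.2, -0.4, 0.3]
opening: 1.003
pos [ 0.6044 -0.2761  0.0751] dist [ 0.0022  0.001  -0.006 ] w [0.07 0.01 0.1 ] n 1
[-0.1, -0.08, 0.64, 0.07, 0.01, 0.1]
```

View pics/w19.png

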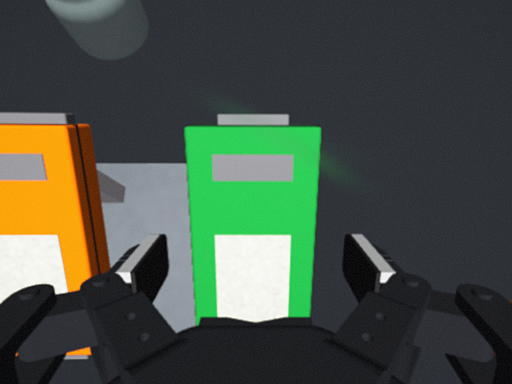

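```bash
python3 -m crank '[[-1,-0.05,-0.1,0.55,0,0,0],[0,0,0,0,0,0,0],[0.5,0,0,0,0,0,0],[1,0,0,0,0,0,0],[1,0,0,0,0,0,0]]' 40
python3 -m crank '[[1,0,0,0,0,0,0]]' 50; python3 -m crank '[[1,0,0,-0.5,0,0,0],[1,0,0,-1.5,0,0,0],[1,0,0,-2.5,0,0,0],[1,0,0,-3,0,0,0],[1,0,0,-2.5,0,0,0]]'
python3 - <<'E'
from h import *
r=cam("wrist");cv2.imwrite("pics/w20.png",r["color"][:,:,::-1])
E
python3 hold.py 45 80
```

```text
time: 21.7
eef_pos: [0.6069, -0.2754, 0.0711]
tcp_rot: [0.964, 0.054, 0.259, -0.013]
contact_force: [-1.8, 0.6, 3.6]
opening: 0.69
time: 21.8
eef_pos: [0.6069, -0.2754, 0.0712]
tcp_rot: [0.964, 0.054, 0.259, -0.013]
contact_force: [-4.2, 0.3, 5.9]
opening: 0.689
time: 22.3
eef_pos: [0.5562, -0.2802, 0.1574]
tcp_rot: [0.964, 0.054, 0.258, -0.013]
contact_force: [0.2, -0.2, -0.7]
opening: 0.687
centre top in tool mm [-0.3  0.1  0.2] rot deg [ 0.   1.5 -0. ] rms 0.42
(184.5, 135) (190.5, 219) (326.5, 135) (320.5, 219) (200, 125.5) (312, 126.5)
```

View pics/w20.png

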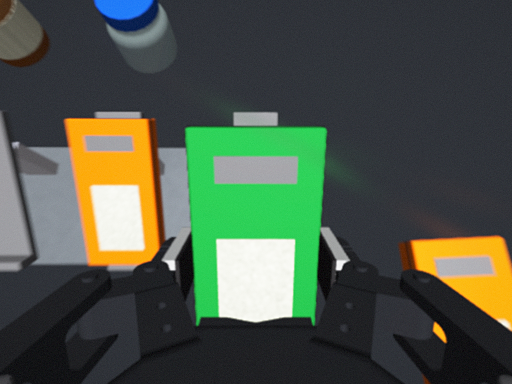

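```bash
cat > tgtf.py <<'E'
from h import *
import sys
dx,z=float(sys.argv[1])/1000,float(sys.argv[2])
T=PAN[:2]+dx*np.array([np.cos(PAN[2]),np.sin(PAN[2])])
to([T[0],T[1],z],down(PAN[2],np.radians(-1.2))*FLIP)
print(get_state()["qpos"].round(2))
E
python3 tgtf.py 0.3 .20
```

```text
pos [ 0.5575 -0.2818  0.1604] dist [0.0558 0.5489 0.0396] w [ -3.33 -31.32  14.59] n 14
[0.87, -3.85, 0.15, -0.24, -2.24, 1.04]
[0.8, -3.87, 0.1, -0.24, -2.24, 1.04]
[0.74, -3.88, 0.05, -0.24, -2.24, 1.04]
[0.67, -3.89, 0.01, -0.24, -2.24, 1.04]
[0.59, -3.91, -0.03, -0.24, -2.24, 1.04]
[0.52, -3.92, -0.07, -0.24, -2.24, 1.04]
[0.45, -3.92, -0.11, -0.24, -2.24, 1.04]
[0.37, -3.93, -0.14, -0.24, -2.24, 1.04]
[0.29, -3.94, -0.17, -0.24, -2.24, 1.04]
[0.21, -3.94, -0.19, -0.24, -2.24, 1.04]
[0.13, -3.94, -0.22, -0.24, -2.24, 1.04]
[0.05, -3.94, -0.24, -0.24, -2.24, 1.04]
[-0.03, -3.94, -0.25, -0.24, -2.24, 1.04]
[-0.11, -3.94, -0.27, -0.24, -2.24, 1.04]
[-0.78  0.1   2.03  0.6   0.75  0.29]
```

```bash
python3 -m crank '[[1,0.6,-1.5,-0.5,-0.24,-2.24,1.04],[1,0.8,-3,-0.5,-0.24,-2.24,1.04],[1,0.8,-4,-0.2,-0.24,-2.24,1.04],[1,0.7,-4,-0.1,-0.24,-2.24,1.04],[1,0.7,-4,-0.1,-0.24,-2.24,1.04]]'
python3 -m crank '[[1,0.5,-4,-0.1,-0.24,-2.24,1.04],[1,0.5,-4,-0.1,-0.24,-2.24,1.04],[1,0.4,-4,-0.1,-0.24,-2.24,1.04],[1,0.3,-4,-0.1,-0.24,-2.24,1.04],[1,0.2,-4,-0.1,-0.24,-2.24,1.04]]'
python3 -m crank '[[1,0.1,-4,-0.2,-0.24,-2.24,1.04],[1,0,-4,-0.2,-0.24,-2.24,1.04],[1,0,-4,-0.2,-0.24,-2.24,1.04],[1,-0.1,-4,-0.2,-0.24,-2.24,1.04],[1,0,-2,0,0,0,0]]'
python3 -m crank '[[1,0,0,0,0,0,0],[1,0,0,0,0,0,0]]'
python3 tgtf.py 0.3 .135; python3 hold.py 45 80
```

```text
time: 22.9
eef_pos: [0.5713, -0.1123, 0.1846]
tcp_rot: [0.987, 0.008, 0.161, -0.01]
contact_force: [0.5, 0.3, -1.0]
opening: 0.689
time: 23.4
eef_pos: [0.5919, 0.0876, 0.1977]
tcp_rot: [0.997, -0.037, 0.064, -0.006]
contact_force: [0.3, -0.5, -1.9]
opening: 0.684
time: 23.9
eef_pos: [0.6109, 0.2677, 0.2075]
tcp_rot: [0.997, -0.072, -0.014, -0.003]
contact_force: [-0.2, -0.3, -0.7]
opening: 0.69
time: 24.1
eef_pos: [0.6103, 0.2641, 0.2078]
tcp_rot: [0.997, -0.073, -0.014, -0.002]
contact_force: [1.3, 0.2, -0.0]
opening: 0.689
pos [0.6103 0.2641 0.2078] dist [ 0.003   0.003  -0.0728] w [-0.09  0.42  0.16] n 2
[0.23, -0.16, 3.63, -0.04, 0.21, 0.08]
[0.21, -0.17, 3.63, -0.04, 0.21, 0.08]
[0.25 0.31 1.62 0.01 1.23 1.96]
centre top in tool mm [-0.5 -0.4  2.6] rot deg [ 0.  -0.2 -0.1] rms 0.27
(185.5, 135) (190.5, 219) (325.5, 135) (319.5, 219) (200, 126.5) (312, 127.5)
```

```bash
python3 -m crank '[[1,0.2,-0.15,2,0,0.4,0.1],[1,0.15,-0.15,2.5,0,0.5,0],[1,0,0,2,0,0,0],[1,0,0,0,0,0,0],[1,0,0,0,0,0,0]]'
python3 tgtf.py 0.3 .1155
python3 - <<'E'
from h import *
r=cam("wrist");cv2.imwrite("pics/w21.png",r["color"][:,:,::-1])
r=cam("scene");cv2.imwrite("pics/s21.png",cv2.resize(r["color"][:,:,::-1][90:220,290:420],None,fx=5,fy=4.5,interpolation=cv2.INTER_CUBIC))
E
```

```text
time: 24.65
eef_pos: [0.6136, 0.2658, 0.1444]
tcp_rot: [0.997, -0.075, -0.006, -0.002]
contact_force: [0.6, 0.3, -0.3]
opening: 0.685
pos [0.6136 0.2658 0.1444] dist [-0.0003  0.0012 -0.0289] w [-0.15 -0.55 -0.08] n 1
[-0.02, -0.11, 2.89, -0.15, -0.55, -0.08]
[0.25 0.37 1.67 0.01 1.11 1.97]
```

View pics/w21.png

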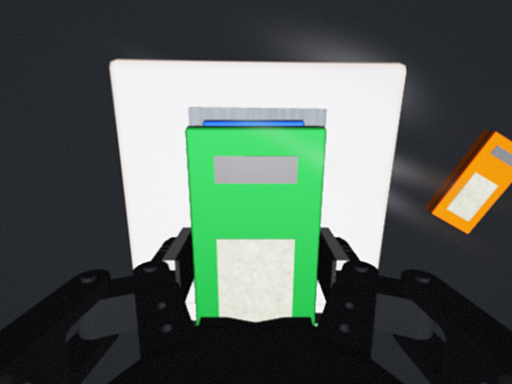

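View pics/s21.png

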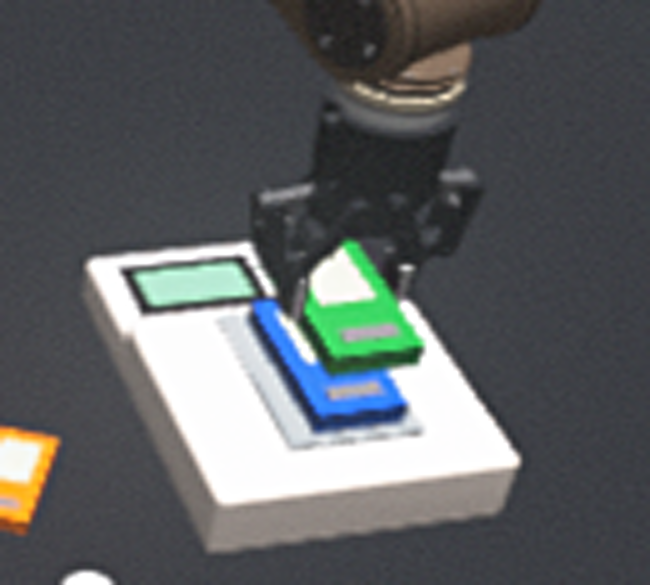

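```bash
python3 - <<'E'
from h import *
r=cam("wrist")
print((intool([(203,121),(304.5,121)],.0504,r)*1000).round(1)); print((intool([(189,107.5),(327,107.5)],.0704,r)*1000).round(1))
E
python3 hold.py 45 80
```

```text
[[ 60.5 -30.1  50.4]
 [ 60.5  29.3  50.4]]
[[ 68.3 -42.1  70.4]
 [ 68.4  46.6  70.4]]
centre top in tool mm [-0.2  0.3  2.1] rot deg [ 0.  -0.2  0.1] rms 0.34
(185.5, 135) (190.5, 219) (325.5, 135) (319.5, 219) (200, 126.5) (312, 127.5)
```

```bash
python3 -m crank '[[1,0.05,-0.07,1,0,0,0],[1,0,0,1,0,0,0],[1,0,0,0.3,0,0,0],[1,0,0,0,0,0,0]]'; python3 -m crank '[[1,0,0,0.15,0,0,0],[1,0,0,0.1,0,0,0],[1,0,0,0,0,0,0]]'; python3 tgtf.py 0.3 .1145
```

```text
time: 25.25
eef_pos: [0.613, 0.2676, 0.1196]
tcp_rot: [0.997, -0.074, -0.007, -0.001]
contact_force: [-0.0, 0.7, -1.1]
opening: 0.69
time: 25.55
eef_pos: [0.6141, 0.2678, 0.1191]
tcp_rot: [0.997, -0.074, -0.005, -0.002]
contact_force: [0.4, -0.1, -1.2]
opening: 0.688
pos [0.6141 0.2678 0.1191] dist [-0.0008 -0.0008 -0.0046] w [-0.18 -0.6  -0.  ] n 1
[-0.06, 0.09, 0.46, -0.18, -0.6, -0.0]
[0.26 0.4  1.68 0.01 1.07 1.97]
```

```bash
python3 -m crank '[[1,-0.06,0.07,0.1,0,0,0],[1,0,0,0.1,0,0,0],[1,0,0,0,0,0,0]]'; python3 -m crank '[[1,0,0,0.1,0,0,0],[1,0,0,0,0,0,0]]'
```

```text
time: 25.85
eef_pos: [0.6132, 0.2672, 0.1168]
tcp_rot: [0.997, -0.074, -0.005, -0.002]
contact_force: [-0.5, -0.8, -1.1]
opening: 0.689
time: 26.05
eef_pos: [0.6132, 0.2672, 0.1158]
tcp_rot: [0.997, -0.074, -0.005, -0.002]
contact_force: [0.4, 0.1, -1.3]
opening: 0.688
```

```bash
python3 -m crank '[[1,0,0,0.1,0,0,0],[1,0,0,0,0,0,0]]'; python3 -m crank '[[1,0,0,0.1,0,0,0],[1,0,0,0,0,0,0]]';python3 -m crank '[[1,0,0,0.1,0,0,0],[1,0,0,0,0,0,0]]'
```

```text
time: 26.25
eef_pos: [0.6132, 0.2672, 0.1147]
tcp_rot: [0.997, -0.074, -0.005, -0.002]
contact_force: [0.9, -0.2, -0.8]
opening: 0.692
time: 26.45
eef_pos: [0.6131, 0.2672, 0.1137]
tcp_rot: [0.997, -0.074, -0.005, -0.002]
contact_force: [-0.5, 0.5, -1.6]
opening: 0.688
time: 26.65
eef_pos: [0.6133, 0.2673, 0.1131]
tcp_rot: [0.997, -0.074, -0.005, -0.002]
contact_force: [-0.8, -0.1, -0.3]
opening: 0.687
```

```bash
python3 -m crank '[[1,0,0,0.1,0,0,0],[1,0,0,0,0,0,0]]'; python3 - <<'E'
from h import *
r=cam("wrist");cv2.imwrite("pics/w22.png",r["color"][:,:,::-1])
r=cam("scene");cv2.imwrite("pics/s22.png",cv2.resize(r["color"][:,:,::-1][90:220,290:420],None,fx=5,fy=4.5,interpolation=cv2.INTER_CUBIC))
E
```

```text
time: 26.85
eef_pos: [0.6134, 0.2673, 0.1127]
tcp_rot: [0.997, -0.074, -0.005, -0.002]
contact_force: [-2.5, -0.6, 1.7]
opening: 0.688
```

View pics/w22.png

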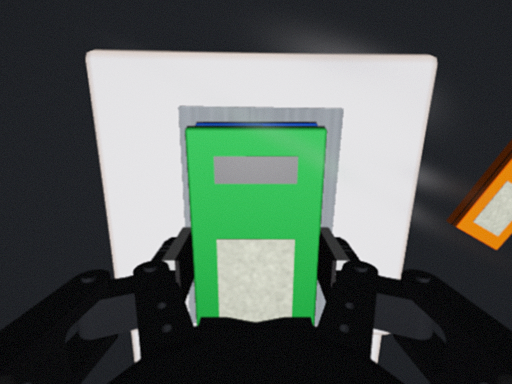

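View pics/s22.png

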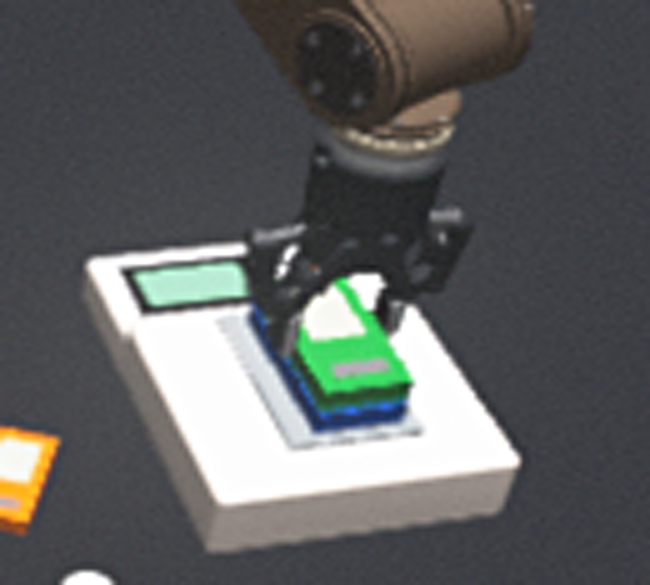

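```bash
python3 - <<'E'
from h import *
r=cam("wrist")
print((intool([(194.5,122),(318.5,122)],.0187,r)*1000).round(1)); print((intool([(186,127),(326,127)],-.001,r)*1000).round(1)); print(get_state()["wrist_torque"])
E
python3 hold.py 45 80
```

```text
[[ 61.  -28.9  18.7]
 [ 61.1  30.6  18.7]]
[[ 59.6 -28.5  -1. ]
 [ 59.7  29.6  -1. ]]
[-0.14093744  0.19693272 -0.08229663]
centre top in tool mm [-0.6  0.4  1.7] rot deg [ 0.   0.6 -0.1] rms 0.23
(184.5, 135) (190.5, 219) (325.5, 135) (320.5, 219) (200, 127.5) (312, 127.5)
```

```bash
python3 -m crank '[[1,0,0,0.05,0,0,0],[1,0,0,0,0,0,0]]'; python3 -m crank '[[-0.5,0,0,0,0,0,0],[-0.7,0,0,0,0,0,0],[-1,0,0,-0.1,0,0,0],[-1,0,0,0,0,0,0]]'; python3 -m crank '[[-1,0,0,-1,0,0,0],[-1,0,0,-3,0,0,0],[-1,0,0,-4,0,0,0],[-1,0,0,-2,0,0,0],[-1,0,0,0,0,0,0]]'
python3 - <<'E'
from h import *
r=cam("wrist");cv2.imwrite("pics/w23.png",r["color"][:,:,::-1])
to(rackpt(-.002,.10,-.003),down(RACK[2],np.pi/6)*FLIP)
E
```

```text
time: 27.25
eef_pos: [0.6134, 0.2673, 0.1125]
tcp_rot: [0.997, -0.074, -0.005, -0.002]
contact_force: [-2.7, -0.7, 5.1]
opening: 0.687
time: 27.65
eef_pos: [0.6132, 0.2672, 0.1121]
tcp_rot: [0.997, -0.074, -0.005, -0.002]
contact_force: [0.2, -0.3, -0.3]
opening: 1.0
time: 28.15
eef_pos: [0.6167, 0.2674, 0.2186]
tcp_rot: [0.997, -0.074, -0.0, -0.004]
contact_force: [0.9, -0.2, 0.8]
opening: 1.002
pos [0.6154 0.2671 0.2155] dist [-0.0616 -0.4374 -0.0754] w [  3.55  30.12 -14.57] n 11
[0.04, 4.02, 0.66, 0.32, 2.74, -1.32]
[-0.09, 4.02, 0.64, 0.32, 2.74, -1.32]
[-0.21, 4.02, 0.61, 0.32, 2.74, -1.32]
[-0.33, 4.02, 0.58, 0.32, 2.74, -1.32]
[-0.45, 4.01, 0.53, 0.32, 2.74, -1.32]
[-0.57, 4.0, 0.49, 0.32, 2.74, -1.32]
[-0.68, 3.99, 0.44, 0.32, 2.74, -1.32]
[-0.79, 3.98, 0.38, 0.32, 2.74, -1.32]
[-0.9, 3.96, 0.31, 0.32, 2.74, -1.32]
[-1.01, 3.94, 0.25, 0.32, 2.74, -1.32]
[-1.11, 3.92, 0.17, 0.32, 2.74, -1.32]
```

View pics/w23.png

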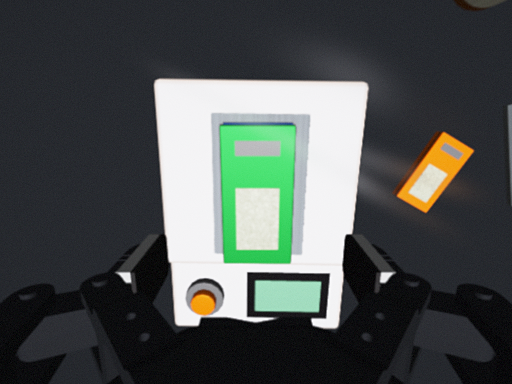

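```bash
python3 -m crank '[[-1,0,3,0.3,0.32,2.74,-1.32],[-1,-0.1,4.1,0.4,0.32,2.74,-1.32],[-1,-0.2,4.1,0.4,0.32,2.74,-1.32],[-1,-0.3,4.1,0.4,0.32,2.74,-1.32],[-1,-0.4,4.1,0.4,0.32,2.74,-1.32]]'
python3 -m crank '[[-1,-0.6,4.1,0.4,0.32,2.74,-1.32],[-1,-0.7,4.1,0.5,0.32,2.74,-1.32],[-1,-0.8,4.1,0.5,0.32,2.74,-1.32],[-1,-0.9,4,0.5,0.32,2.74,-1.32],[-1,-1,4,0.4,0.32,2.74,-1.32]]'
python3 -m crank '[[-1,-1.1,3.6,0.2,0.32,2.74,-1.32],[-1,0,0,0,0,0,0],[-1,0,0,0,0,0,0]]'
python3 - <<'E'
from h import *
print(get_state()["qpos"].round(2))
to(rackpt(-.002,.055,-.003),down(RACK[2],np.pi/6)*FLIP)
E
```

```text
time: 28.7
eef_pos: [0.5853, 0.0735, 0.1877]
tcp_rot: [0.993, -0.016, 0.114, -0.007]
contact_force: [0.3, 1.1, 0.5]
opening: 1.0
time: 29.2
eef_pos: [0.5582, -0.1291, 0.1498]
tcp_rot: [0.972, 0.042, 0.233, -0.013]
contact_force: [1.1, -0.2, 0.1]
opening: 1.001
time: 29.5
eef_pos: [0.5526, -0.1651, 0.1429]
tcp_rot: [0.966, 0.051, 0.254, -0.014]
contact_force: [-0.2, 1.0, -0.4]
opening: 1.003
[-0.6   0.    2.17  0.56  0.65  0.47]
pos [ 0.5526 -0.1651  0.1429] dist [ 0.0236 -0.0027 -0.0418] w [ 0.02  0.47 -0.23] n 2
[-0.02, 0.26, 2.39, 0.01, 0.24, -0.12]
[-0.03, 0.26, 2.39, 0.01, 0.24, -0.12]
```

```bash
python3 -m crank '[[-1,0,0.25,2.3,0,0.24,-0.1],[-1,0,0.25,2.3,0,0.24,-0.1],[-1,0,0,0,0,0,0],[-1,0,0,0,0,0,0]]'
python3 - <<'E'
from h import *
to(rackpt(-.002,.018,-.003),down(RACK[2],np.pi/6)*FLIP)
r=cam("wrist");cv2.imwrite("pics/w24.png",r["color"][:,:,::-1])
E
```

```text
time: 29.9
eef_pos: [0.5772, -0.1656, 0.1044]
tcp_rot: [0.964, 0.055, 0.259, -0.014]
contact_force: [0.2, 0.0, 0.6]
opening: 0.998
pos [ 0.5772 -0.1656  0.1044] dist [ 0.0174 -0.0002 -0.0354] w [-0.05 -0.1   0.25] n 1
[-0.28, 0.21, 3.93, -0.05, -0.1, 0.25]
```

View pics/w24.png

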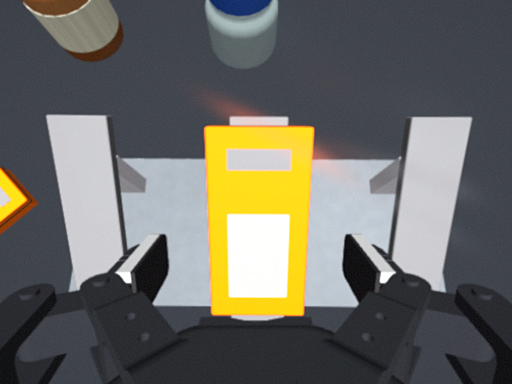

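```bash
python3 -m crank '[[-1,-0.1,0.1,1.5,0,0,0.1],[-1,-0.1,0.08,1.5,0,0,0.1],[-1,0,0,0.5,0,0,0],[-1,0,0,0,0,0,0]]'
python3 - <<'E'
from h import *
to(rackpt(-.002,.018,-.003),down(RACK[2],np.pi/6)*FLIP)
r=cam("wrist");cv2.imwrite("pics/w25.png",r["color"][:,:,::-1])
E
```

```text
time: 30.35
eef_pos: [0.5934, -0.167, 0.0741]
tcp_rot: [0.964, 0.053, 0.26, -0.014]
contact_force: [-0.5, 0.7, 0.5]
opening: 0.998
pos [ 0.5934 -0.167   0.0741] dist [ 0.0012  0.0012 -0.005 ] w [ 0.06 -0.19  0.02] n 1
[-0.13, -0.11, 0.5, 0.06, -0.19, 0.02]
```

View pics/w25.png

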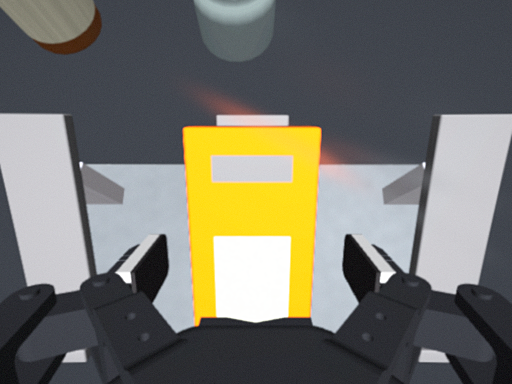

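```bash
python3 -m crank '[[-1,-0.05,-0.1,0.4,0,0,0],[0,0,0,0,0,0,0],[0.5,0,0,0,0,0,0],[1,0,0,0,0,0,0],[1,0,0,0,0,0,0]]' 40
python3 -m crank '[[1,0,0,0,0,0,0]]' 50; python3 -m crank '[[1,0,0,-0.5,0,0,0],[1,0,0,-1.5,0,0,0],[1,0,0,-2.5,0,0,0],[1,0,0,-3,0,0,0],[1,0,0,-2.5,0,0,0]]'
python3 - <<'E'
from h import *
r=cam("wrist");cv2.imwrite("pics/w26.png",r["color"][:,:,::-1])
E
python3 hold.py 5 35; python3 tgtf.py 0.3 .21
```

```text
time: 30.9
eef_pos: [0.5947, -0.1662, 0.0706]
tcp_rot: [0.964, 0.053, 0.26, -0.014]
contact_force: [-5.2, 1.3, 5.8]
opening: 0.691
time: 31.0
eef_pos: [0.5946, -0.1662, 0.0707]
tcp_rot: [0.964, 0.053, 0.26, -0.014]
contact_force: [-5.4, 1.0, 6.1]
opening: 0.689
time: 31.5
eef_pos: [0.5436, -0.1715, 0.1567]
tcp_rot: [0.964, 0.053, 0.259, -0.014]
contact_force: [0.4, 0.1, -1.5]
opening: 0.685
centre top in tool mm [-0.1 -0.2 -0. ] rot deg [0.  1.5 0.2] rms 0.37
(184.5, 135) (189.5, 219) (326.5, 135) (320.5, 219) (200, 124.5) (312, 125.5)
pos [ 0.5452 -0.1728  0.1595] dist [0.0681 0.4398 0.0505] w [ -3.46 -31.48  14.48] n 11
[1.15, -3.91, 0.12, -0.31, -2.86, 1.32]
[1.06, -3.93, 0.04, -0.31, -2.86, 1.32]
[0.97, -3.95, -0.03, -0.31, -2.86, 1.32]
[0.87, -3.98, -0.1, -0.31, -2.86, 1.32]
[0.78, -3.99, -0.16, -0.31, -2.86, 1.32]
[0.67, -4.01, -0.22, -0.31, -2.86, 1.32]
[0.57, -4.02, -0.27, -0.31, -2.86, 1.32]
[0.46, -4.03, -0.32, -0.31, -2.86, 1.32]
[0.35, -4.04, -0.37, -0.31, -2.86, 1.32]
[0.24, -4.05, -0.4, -0.31, -2.86, 1.32]
[0.13, -4.05, -0.43, -0.31, -2.86, 1.32]
[-0.62 -0.04  2.17  0.57  0.67  0.45]
```

View pics/w26.png

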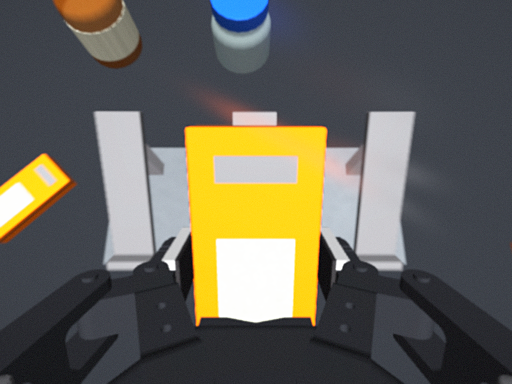

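```bash
python3 -m crank '[[1,0.8,-2,-0.5,-0.31,-2.8,1.32],[1,1.1,-4,-0.3,-0.31,-2.8,1.32],[1,1,-4,-0.2,-0.31,-2.8,1.32],[1,0.9,-4,-0.2,-0.31,-2.8,1.32],[1,0.8,-4,-0.2,-0.31,-2.8,1.32]]'
python3 -m crank '[[1,0.7,-4,-0.2,-0.31,-2.8,1.32],[1,0.6,-4,-0.2,-0.31,-2.8,1.32],[1,0.5,-4,-0.2,-0.31,-2.8,1.32],[1,0.4,-4,-0.3,-0.31,-2.8,1.32],[1,0.2,-4,-0.3,-0.31,-2.8,1.32]]'
python3 -m crank '[[1,0.1,-4,-0.3,-0.31,-2.8,1.32],[1,0.3,-2,0,0,0,0],[1,0,0,0,0,0,0],[1,0,0,0,0,0,0]]'
python3 tgtf.py 0.3 .16; python3 hold.py 5 35
```

```text
time: 32.1
eef_pos: [0.5694, 0.0118, 0.1887]
tcp_rot: [0.99, -0.005, 0.138, -0.009]
contact_force: [0.3, 0.4, -2.0]
opening: 0.688
time: 32.6
eef_pos: [0.6018, 0.2104, 0.2084]
tcp_rot: [0.998, -0.063, 0.016, -0.004]
contact_force: [1.1, 0.4, -1.2]
opening: 0.683
time: 33.0
eef_pos: [0.6132, 0.2673, 0.2116]
tcp_rot: [0.997, -0.073, -0.008, -0.003]
contact_force: [-0.3, 0.3, -2.4]
opening: 0.688
pos [0.6132 0.2673 0.2116] dist [ 0.0001 -0.0002 -0.0516] w [-0.23 -0.22  0.11] n 2
[0.05, 0.02, 2.58, -0.11, -0.11, 0.06]
[0.06, 0.02, 2.58, -0.11, -0.11, 0.06]
[0.26 0.31 1.62 0.01 1.23 1.97]
centre top in tool mm [ 0.1 -0.4  2. ] rot deg [ 0.  -0.3 -0.1] rms 0.23
(185.5, 135) (190.5, 219) (325.5, 135) (320.5, 219) (200, 125.5) (312, 125.5)
```

```bash
python3 -m crank '[[1,0,0.05,1.5,0,0,0],[1,0,0,2,0,0,0],[1,0,0,1.3,0,0,0],[1,0,0,0,0,0,0],[1,0,0,0,0,0,0]]'
python3 tgtf.py 0 .137
python3 - <<'E'
from h import *
r=cam("wrist");cv2.imwrite("pics/w27.png",r["color"][:,:,::-1])
E
```

```text
time: 33.55
eef_pos: [0.613, 0.2664, 0.1655]
tcp_rot: [0.997, -0.074, -0.007, -0.003]
contact_force: [0.5, 0.0, -1.5]
opening: 0.685
pos [0.613  0.2664 0.1655] dist [ 0.      0.0007 -0.0285] w [-0.29 -0.34 -0.  ] n 1
[0.03, -0.06, 2.85, -0.29, -0.34, -0.0]
[0.25 0.35 1.65 0.01 1.15 1.97]
```

View pics/w27.png

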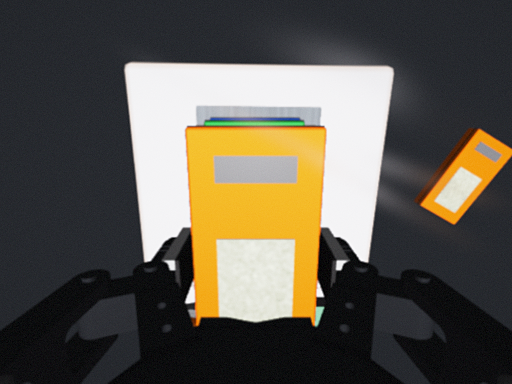

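```bash
python3 - <<'E'
from h import *
r=cam("wrist");cv2.imwrite("pics/w28.png",cv2.resize(r["color"][95:150,180:335,::-1],None,fx=5,fy=5,interpolation=cv2.INTER_CUBIC))
E
```

```text
(no output)
```

View pics/w28.png

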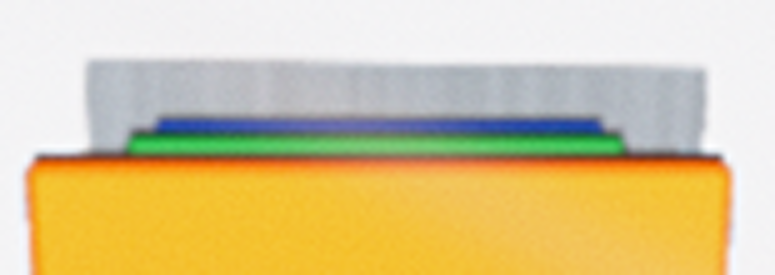

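```bash
python3 - <<'E'
from h import *
r=cam("wrist")
print((intool([(205.2,121.2),(304.8,121.2)],.0515,r)*1000).round(1),(intool([(211,118.7),(300.5,118.7)],.0715,r)*1000).round(1),(intool([(197,107),(321.5,108.5)],.0915,r)*1000).round(1))
E
python3 hold.py 5 35
```

```text
[[ 60.3 -29.1  51.5]
 [ 60.4  29.5  51.5]] [[ 61.3 -28.6  71.5]
 [ 61.4  29.9  71.5]] [[ 68.9 -41.2  91.5]
 [ 68.   47.6  91.5]]
centre top in tool mm [0.2 0.4 1.2] rot deg [ 0.  -0.6 -0.1] rms 0.27
(185.5, 135) (190.5, 219) (325.5, 135) (320.5, 219) (200, 125.5) (312, 125.5)
```

```bash
python3 -m crank '[[1,0,0,1.2,0,0,0],[1,0,0,1.0,0,0,0],[1,0,0,0.4,0,0,0],[1,0,0,0.1,0,0,0],[1,0,0,0,0,0,0]]'; python3 tgtf.py 0 .134
```

```text
time: 34.25
eef_pos: [0.6126, 0.2671, 0.1384]
tcp_rot: [0.997, -0.074, -0.007, -0.003]
contact_force: [-0.4, -0.1, -1.5]
opening: 0.688
pos [0.6126 0.2671 0.1384] dist [ 0.0004  0.     -0.0044] w [-0.29 -0.35  0.04] n 1
[0.04, -0.0, 0.44, -0.29, -0.35, 0.04]
[0.26 0.38 1.67 0.01 1.11 1.97]
```

```bash
python3 -m crank '[[1,0,0,0.1,0,0,0],[1,0,0,0.1,0,0,0],[1,0,0,0.1,0,0,0],[1,0,0,0,0,0,0]]'; python3 -m crank '[[1,0,0,0.1,0,0,0],[1,0,0,0,0,0,0]]'; python3 -m crank '[[1,0,0,0.1,0,0,0],[1,0,0,0,0,0,0]]'
```

```text
time: 34.65
eef_pos: [0.6127, 0.2672, 0.136]
tcp_rot: [0.997, -0.074, -0.007, -0.003]
contact_force: [-0.4, -0.7, -1.9]
opening: 0.687
time: 34.85
eef_pos: [0.6127, 0.2672, 0.1349]
tcp_rot: [0.997, -0.074, -0.007, -0.003]
contact_force: [-0.2, 0.8, -1.8]
opening: 0.684
time: 35.05
eef_pos: [0.6127, 0.2671, 0.1338]
tcp_rot: [0.997, -0.074, -0.007, -0.003]
contact_force: [0.4, -0.5, -2.0]
opening: 0.687
```

```bash
python3 -m crank '[[1,0,0,0.1,0,0,0],[1,0,0,0,0,0,0]]'; python3 -m crank '[[1,0,0,0.05,0,0,0],[1,0,0,0,0,0,0]]'; python3 -m crank '[[1,0,0,0.05,0,0,0],[1,0,0,0,0,0,0]]'
python3 - <<'E'
from h import *
r=cam("wrist");cv2.imwrite("pics/w29.png",cv2.resize(r["color"][95:150,180:335,::-1],None,fx=5,fy=5,interpolation=cv2.INTER_CUBIC))
E
```

```text
time: 35.25
eef_pos: [0.6128, 0.2672, 0.1332]
tcp_rot: [0.997, -0.074, -0.007, -0.003]
contact_force: [-0.9, -0.3, -1.6]
opening: 0.687
time: 35.45
eef_pos: [0.6128, 0.2672, 0.133]
tcp_rot: [0.997, -0.074, -0.007, -0.003]
contact_force: [-1.9, 0.0, 0.6]
opening: 0.69
time: 35.65
eef_pos: [0.6128, 0.2673, 0.1327]
tcp_rot: [0.997, -0.074, -0.007, -0.003]
contact_force: [-2.1, 0.1, 2.0]
opening: 0.691
```

View pics/w29.png

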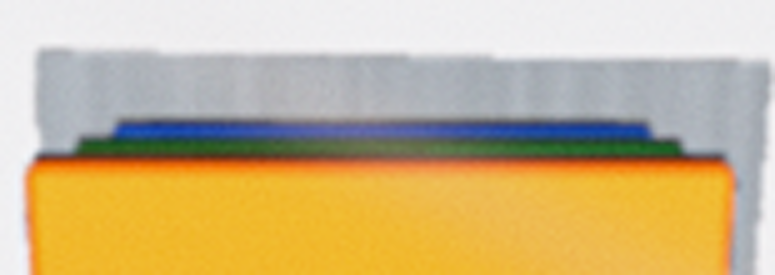

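```bash
python3 -m crank '[[1,0,0,0.04,0,0,0],[1,0,0,0,0,0,0]]'; python3 -m crank '[[-0.5,0,0,0,0,0,0],[-0.7,0,0,0,0,0,0],[-1,0,0,-0.1,0,0,0],[-1,0,0,0,0,0,0]]'; python3 -m crank '[[-1,0,0,-1,0,0,0],[-1,0,0,-3,0,0,0],[-1,0,0,-4,0,0,0],[-1,0,0,-4,0,0,0],[-1,0,0,0,0,0,0]]'
python3 - <<'E'
from h import *
r=cam("wrist");cv2.imwrite("pics/w30.png",r["color"][:,:,::-1])
r=cam("top");cv2.imwrite("pics/t30.png",r["color"][:,:,::-1])
r=cam("scene");cv2.imwrite("pics/s30.png",r["color"][:,:,::-1])
E
```

```text
time: 35.9
eef_pos: [0.6128, 0.2673, 0.1325]
tcp_rot: [0.997, -0.074, -0.007, -0.003]
contact_force: [-4.1, -0.1, 4.6]
opening: 0.683
time: 36.3
eef_pos: [0.6128, 0.2671, 0.1323]
tcp_rot: [0.997, -0.074, -0.007, -0.003]
contact_force: [0.7, -0.5, -0.2]
opening: 0.998
time: 36.8
eef_pos: [0.6178, 0.2672, 0.2624]
tcp_rot: [0.997, -0.074, 0.0, -0.006]
contact_force: [0.3, 0.9, 1.1]
opening: 0.999
```

View pics/w30.png

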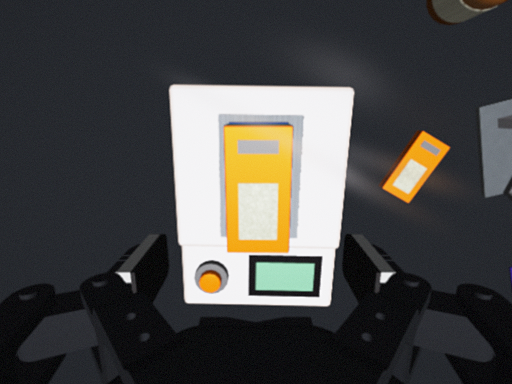

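View pics/s30.png

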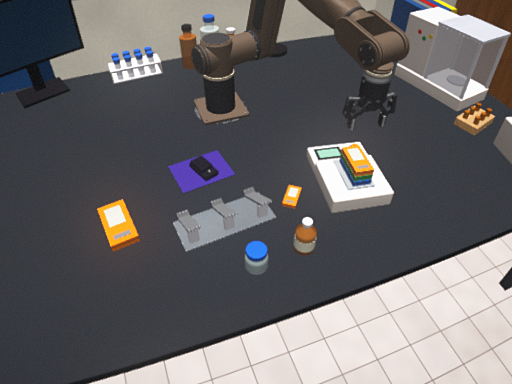

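```bash
python3 -m crank '[[-1,0,-3,-2,0,0,0],[-1,0,-4,-1,0,0,0],[-1,0,-4,0,0,0,0],[-1,0,-4,0,0,0,0],[-1,0,-4,0,0,0,0]]'; python3 -m crank '[[-1,0,-3,0,0,0,0],[-1,0,0,0,0,0,0],[-1,0,0,0,0,0,0]]'
python3 - <<'E'
from h import *
r=cam("top");a=cv2.resize(r["color"][140:275,80:190,::-1],None,fx=3.2,fy=4.3,interpolation=cv2.INTER_CUBIC)
s=cam("scene");b=cv2.resize(s["color"][125:225,295:405,::-1],None,fx=4,fy=5.805,interpolation=cv2.INTER_CUBIC)
b=cv2.resize(b,(440,a.shape[0])); cv2.imwrite("pics/f31.png",np.hstack([a,b]))
# outline predicted stack
print(get_state()["qpos"].round(2))
for n in("mouse","jar","amber_bottle"):
    d=place_of(n,"top"); print(n,[x["location"] for x in d[:1]])
E
```

```text
time: 37.45
eef_pos: [0.6421, 0.455, 0.2806]
tcp_rot: [0.997, -0.074, -0.009, -0.002]
contact_force: [0.5, 0.1, -0.1]
opening: 1.002
time: 37.75
eef_pos: [0.6463, 0.4836, 0.2805]
tcp_rot: [0.997, -0.073, -0.009, -0.002]
contact_force: [-0.1, -0.8, 0.0]
opening: 0.998
[0.51 0.57 1.14 0.01 1.44 2.23]
mouse [[283.7, 271.6]]
jar [[263.6, 135.4]]
amber_bottle [[138.2, 206.8]]
```

View pics/f31.png

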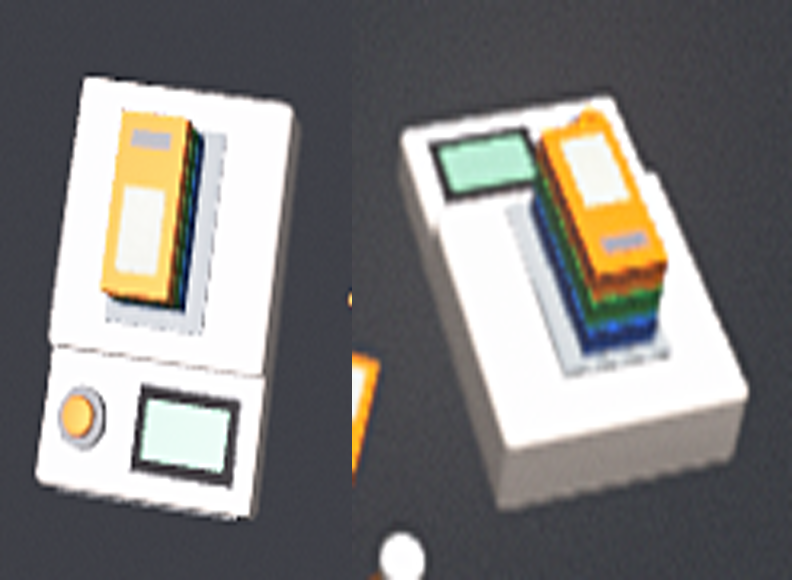

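```bash
python3 - <<'E'
from h import *
r=cam("top")
def q(c,z):
    p=at_z(r,np.array(c)/[3.2,4.3]+[80,140]-.4,z);e=p[0]+p[1]-p[2]-p[3];print(p.mean(0).round(4),np.degrees(np.arctan2(e[1],e[0])).round(2),np.linalg.norm(e)/2,np.linalg.norm(p[0]-p[1]))
q([(122,108),(192,122),(170,305),(103,290)],.134)
p=at_z(r,np.array([(122,108),(192,122),(170,305),(103,290)])/[3.2,4.3]+[80,140]-.4,.134)
# pan right edge
e=at_z(r,np.array([(227,133),(202,334),(106,321)])/[3.2,4.3]+[80,140]-.4,.074);print(e)
y=np.radians(-8.9);n=np.array([-np.sin(y),np.cos(y)]);x=np.array([np.cos(y),np.sin(y)])
print("pan right edge lateral",(e[:2,:2]@n),"near edge",e[1:,:2]@x,"case lat",p[:,:2].mean(0)@n,"long",p[:,:2].mean(0)@x)
E
```

```text
[0.6116 0.2665 0.134 ] -7.79 0.12008503639186581 0.06356158787795613
[[0.67295497 0.21053415 0.074     ]
 [0.53645903 0.23302668 0.074     ]
 [0.54922942 0.32058963 0.074     ]]
pan right edge lateral [0.31211241 0.31321679] near edge [0.49394834 0.49301808] case lat 0.3579349146300499 long 0.563052436247058
```

```bash
python3 - <<'E'
from plant import *
print(sign_off(), get_state()["time"])
E
```

```text
the job is handed in; nothing more can be done
the job is handed in; nothing more can be done
```

I pressed the tare button on the empty pan, then piled the blue, green and orange cases flat on it in that order. Each was released before the next. The orange one was the middle-sized case from the rack. I handed in at about 38 s with the gripper open and clear of everything.

**Last checks**
- **Pile on pan:** in the top camera the pile is centred on the pan to about 1 mm. It is turned about 1° relative to the pan, and nothing overhangs.
- **Case on case:** before the green case was released, the wrist camera put it about 1.5 mm off the blue one along the length. The orange case was within about 1 mm of the green one.
- **Contact forces:** setting the cases down read about 5 N each. The pan limit is 60 N.
- **Bystanders:** the bottle, jar and mouse look unmoved in the pictures. In the last picture the network reported the bottle at the pile, which the pictures do not show, so I ignored it.

**What went wrong or disagreed**
- **Button press:** the first press was about 4 mm off centre, and the fingertips probably caught the button's ring at about 22 N. I re-centred and pressed to the end stop. The force rose like a spring to about 5 N and then stiffened to 17 N. I have no direct reading of the button's travel.
- **Green case grasp:** the last joint reached its range limit on the first approach, reading -2.838 against -2.84. I backed off and regrasped with a half turn.
- **Wrist camera on the blue case:** one wrist view put it about 3 mm to the side of the pan's centre, which disagrees with the top view.

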